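# Stand a fallen stand-leg up and hold it true with a square

### The arm

A 6-joint arm with a two-finger parallel gripper is mounted at the origin on the work surface. World frame = base frame: x ahead of the robot, y to its left, z up, the work surface at z = 0. Lengths are in m, angles in rad, forces in N, time in s.
With the tool pointing down it reaches from about 0.325 to 0.85 m from the base axis. Payload 4.4 kg.
Tool frame: the origin (TCP) lies between the finger pads; the fingertips stand 19 mm ahead of it and the grasp point (between the pads) is the TCP; z points along the fingers, x is the direction in which the jaws open and shut, and the axes are right-handed (so a half turn about z gives the same grasp; the last joint's range is limited). The gripper opens to 94 mm and grips with 3 to 60 N. Pads are 16 mm wide; open, the fingers measure 119 mm over their backs; the gripper's body (75 mm by 177 mm) begins 78 mm behind the grasp point.
Start: joints at [-0.15, 0.207, 1.542, -0, 1.393, -0.15], TCP at [0.575, -0, 0.224] pointing down, gripper open.
Joint ranges: [-2.73, 2.73], [-0.86, 2.22], [0.23, 2.46], [-1.11, 4.25], [0.08, 2.63], [-2.82, 2.82]. Speed limits (rad/s): [2.79, 2.79, 3.14, 3.14, 3.14, 3.14].

### API

Orientations are given as a 3x3 rotation matrix whose columns are the frame's x, y, z axes.
In Python, from bench import get_obs, imaging, robot, finder gives the robot as it stands.
- The arm moves only by the tool play_rows, never from a script. Its argument "series" is text: rows parted by semicolons, each of 5 numbers parted by spaces: the finger opening in m, from 0 to 0.094, then the shift along the world's x, y, z in m, then the turn about the world's z in degrees. In form: fingers dx dy dz twist; .... A call has 1 to 20 rows; each row shifts and turns the pose as measured when the row begins; what a row does not reach is not made up. A row lasts 1/10 s, in which the tool goes at most 50 mm and 8.59 degrees, less where a joint would pass 70% of its speed; a pose out of reach is approached as far as the arm can. A call with a gripper value outside its range is refused whole. The fingers move at their own pace and stop on an object; the grip force is fixed at half the most. Time passes only in rows, so rows that do not move let the fingers close. It gives the time, the measured TCP pose, the force and the opening at its end, in the units of the state.
- get_obs(): the state, without advancing time (a new reading comes with each control period).
- imaging.camera(name): name is "scene" or "side" or "wrist"; returns a dict with "image" (480x640x3 uint8, red, green, blue), "K" (3x3 intrinsics, pixels), "k1" (the pictures are not rectified: a ray, as slopes to the right and down, at radius r is drawn at 1 + k1 r^2 times it, then the intrinsics apply), "R" (3x3) and "t" (3): a world point X has camera coordinates R X + t. Camera axes: x right, y down, z forward; pixel columns grow to the right and rows downward; lengths in m; the calibration is good to about 2 mm. A picture is of the moment at which its call begins. There is no depth.
- robot.job_done(): hands the job in, once; it reports no verdict.
Trained networks look in a picture, given as the dict that the camera call returned (one of the last four; its "shot" number tells which), for a name from the list of things; names that differ only in an ending like _2 or _b are one class to them, and where a whole thing is asked for, a point or a joint stands for the part that bears it (a point fixed in the world has none). Each returns a list of dicts, best first, with "p" (0 to 1); they miss things now and then, are a little off and sometimes report something else, mostly with a low value. They report only what shows in the picture. A call takes as long as a camera call. They do not tell look-alikes from the thing itself.
- finder.recognise(picture, target): "box" ([left, top, right, bottom] in pixels, round what is visible of it).
- finder.regions_of(picture, target): "mask" (480x640 bool, what is visible of it) and "box" ([left, top, right, bottom] in pixels, round what is visible of it).
The state is a dict: "t": time; "joints": joint angles; "qvel": joint speeds; "effort": joint torques, N m; "tcp_pos": TCP position; "orientation": TCP orientation; "ft_force": force on the tool from outside, world axes, zero at the start; "moment": the same for the moment, N m; "opening": finger opening in m.
Only numpy, scipy, OpenCV 4.12 (cv2) and the standard library are available. Lean on these libraries where they do the work, as an engineer would, in place of code of your own. Each camera call takes 0.05 s, during which the arm holds its last target. There are 200 camera calls.

### The job

One leg of a copper stand, the long square tube, has toppled sideways in its bay of the steel soldering stand: set it upright on the plate in that bay, against or close to the back fence, and let go of it, leaving its two short neighbours standing where they are. Then take the set-up square by its wooden handle, stand its foot flat on the plate and press its upright face firmly against the middle of the leg's front, so that the leg is pushed flush to the fence and the foot is pressed down on the plate. Finish while still holding the square pressed into that corner, ready for the solder; do not let it go.

Things in the scene. Friction and masses are not known exactly. Their poses are not given: they have to be found in the camera images.
- stand: Fixed steel soldering stand. Origin: centre of its underside; x to the back fence, y along it. Plate 170 (x) x 330 (y) mm, top at z 12 mm. Fence front face at x = 73 mm, 12 mm thick, top at z 42. In front of it four ribs, x 47 to 73, 20 mm wide, centred at y = -150, -50, 50, 150, tops at z 57, leave three 80 mm bays. Plate is bare before the ribs. Yaw varies up to 0.2 rad.
- bay0 (a point): Point on the plate's top in the middle of the bay at the stand's y = -100 mm, where the centre of a leg's foot comes when it stands flush to the fence (stand x = 58 mm, z = 12 mm). Axes as the stand's.
- bay1 (a point): The same point of the middle bay (stand y = 0).
- bay2 (a point): The same point of the bay at the stand's y = +100 mm.
- post: Toppled leg: copper square tube (rigid, ends closed and alike), 30 x 30 x 120 mm, loose, about 0.25 kg. Origin: its centre; z along it to the top. Starts in any one bay, leaning 54 degrees from upright to the stand's +y: foot on the plate by the bay's -y rib, upper half resting on the +y rib; x axis along the stand's x, 2 to 8 mm off the fence, centre 59 mm above the bench.
- offcut: Short neighbour standing in another bay: copper square tube 30 x 30 x 65 mm, loose, origin at the centre of its underside. To be left standing where it is.
- collar: Short neighbour standing in the remaining bay: round brass tube, 34 mm in diameter, 55 mm high, loose, origin at the centre of its underside. To be left standing where it is.
- square: Steel set-up square, about 0.35 kg, stands on its foot on the bench at the robot's right. Origin: heel, bottom middle of the upright's outer face; x out of that face, z up. Foot x -85 to 0, 24 wide, 8 mm thick. Upright 6 mm thick, 24 wide, top at z 95. Wooden handle: upright bar on the foot at x = -55, 18 (x) by 16 mm (y), z 8 to 75; pinch it across y from above.
Mind the look-alikes: they are no part of the job. Leave any pink look-alike of the post alone.

How it is judged:
On the way:
1. the leg stands upright on the plate in a bay, within 30 mm of the fence, and the gripper has let go of it ((angle between post's own z axis and vertical below 0.08 rad or angle between post's own z axis and vertical above 3.06159 rad) and (y of post in the frame of bay0 between -0.025 and 0.025 m or y of post in the frame of bay1 between -0.025 and 0.025 m or y of post in the frame of bay2 between -0.025 and 0.025 m) and z of post in the frame of stand between 0.068 and 0.076 m and x of post in the frame of stand between 0.028 and 0.062 m and contact force between the fingers and post below 0.1 N and linear speed of post below 0.02 m/s), for 0.3 s.
At the end, for the whole second after the job is handed in: Leg upright (0.05 rad) in a bay, within 2.5 mm of the fence and 0.06 rad square to it; gripped square upright (0.04), square to fence (0.06), face centred to 15 mm, over 3 N on the leg and 1 N on the plate; arm off the leg, all at rest; neighbours stand within 15 mm of their start ((angle between post's own z axis and vertical below 0.05 rad or angle between post's own z axis and vertical above 3.09159 rad) and (y of post in the frame of bay0 between -0.025 and 0.025 m or y of post in the frame of bay1 between -0.025 and 0.025 m or y of post in the frame of bay2 between -0.025 and 0.025 m) and z of post in the frame of stand between 0.068 and 0.076 m and x of post in the frame of stand between 0.0555 and 0.062 m and (angle between the x axis of post and the x axis of stand, either way round below 0.06 rad or angle between the y axis of post and the x axis of stand, either way round below 0.06 rad) and contact force between square and post above 3 N and contact force between square and stand above 1 N and contact force between the fingers and square above 3 N and contact force between the arm and post below 0.1 N and angle between square's own z axis and vertical below 0.04 rad and angle between the x axis of square and the x axis of stand, either way round below 0.06 rad and x of square in the frame of stand between 0.0395 and 0.0475 m and z of square in the frame of stand between 0.0095 and 0.0145 m and horizontal distance between square and post below 0.022 m and linear speed of each of post, square below 0.01 m/s and angle between each of offcut, collar's own z axis and vertical below 0.35 rad and distance of each of offcut, collar from where it was at the start of the episode below 0.015 m); the arm keeps its last pose, push and grip.
It fails at once if a short neighbour is knocked over or shifted by more than 15 mm (angle between any of offcut, collar's own z axis and vertical above 0.35 rad or distance of any of offcut, collar from where it was at the start of the episode above 0.015 m).
It also fails if it takes over 54 s, if anything falls off the work surface, if the arm or the gripper's body presses on something with over 40 N, if the wrist force passes 120 N, or if a joint passes its speed limit or range.

## Working session

There is one attempt and no reset: what is moved stays moved. The work goes in short steps, Python scripts to look and compute and a tool call to move; the robot and the scene stay as the last step left them, time stands still between calls to the robot, and variables do not carry over. Pictures are saved under pics/ and viewed, about 8 in all and at most 12, crops included, and the job is handed in when it is done.

Besides the shell and the picture viewer there is one more tool, called after "Call:" by a JSON object that holds its "api" and its "payload". play_rows: Moves the arm, as the interface text tells. Its arguments: {"type":"object","properties":{"series":{"type":"string"}},"required":["series"]}

```bash
ls; mkdir -p pics; cat > h.py <<'E'
import numpy as np, cv2
from bench import get_obs, imaging, robot, finder
def proj(c,X):
    X=np.atleast_2d(X); p=X@c["R"].T+c["t"]; s=p[:,:2]/p[:,2:]; s=s*(1+c["k1"]*(s**2).sum(1,keepdims=True))
    return s@np.array(c["K"])[:2,:2].T+np.array(c["K"])[:2,2]
def ray(c,uv):
    K=np.array(c["K"]); d=(np.array(uv,float)-K[:2,2])/[K[0,0],K[1,1]]; s=d.copy()
    for _ in range(20): s=d/(1+c["k1"]*(s@s))
    return -c["R"].T@c["t"], c["R"].T@np.array([s[0],s[1],1])
def onz(c,uv,z):
    o,d=ray(c,uv); return o+d*(z-o[2])/d[2]
def save(c,n): cv2.imwrite("pics/"+n+".png",c["image"][:,:,::-1])
E
python3 - <<'E'
from h import *
for n in ["scene","side"]:
    c=imaging.camera(n); save(c,n+"0"); c["R"]=np.array(c["R"]);c["t"]=np.array(c["t"])
    print(n,"cam at",-c["R"].T@c["t"],"fwd",c["R"][2])
    for t in ["stand","post","offcut","collar","square"]:
        print(t,[(np.round(d["box"]).tolist(),round(d["p"],2)) for d in finder.recognise(c,t)][:5])
E
```

```text
pics
scene cam at [0.76682761 0.48103854 0.81186533] fwd [-0.29462753 -0.50199774 -0.81313768]
stand [([250.0, 227.0, 414.0, 399.0], 0.82)]
post [([348.0, 436.0, 412.0, 479.0], 0.95), ([399.0, 242.0, 455.0, 289.0], 0.82), ([277.0, 178.0, 332.0, 195.0], 0.63), ([316.0, 332.0, 368.0, 380.0], 0.6), ([250.0, 232.0, 411.0, 396.0], 0.31)]
offcut [([270.0, 258.0, 294.0, 281.0], 0.65)]
collar [([301.0, 301.0, 318.0, 326.0], 0.58)]
square []
side cam at [0.34317662 0.84646271 0.55006217] fwd [ 0.12351186 -0.85178629 -0.50912172]
stand [([210.0, 221.0, 331.0, 352.0], 0.86)]
post [([216.0, 291.0, 252.0, 317.0], 0.97), ([323.0, 201.0, 372.0, 228.0], 0.78), ([175.0, 371.0, 204.0, 429.0], 0.75), ([388.0, 269.0, 416.0, 324.0], 0.62)]
offcut [([251.0, 234.0, 268.0, 267.0], 0.76)]
collar [([244.0, 256.0, 263.0, 296.0], 0.78), ([211.0, 222.0, 332.0, 354.0], 0.5)]
square [([340.0, 157.0, 369.0, 192.0], 0.67)]
```

View pics/scene0.png

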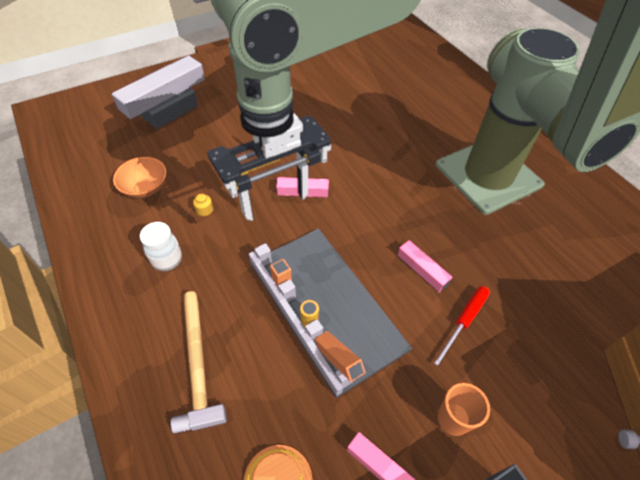

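View pics/side0.png

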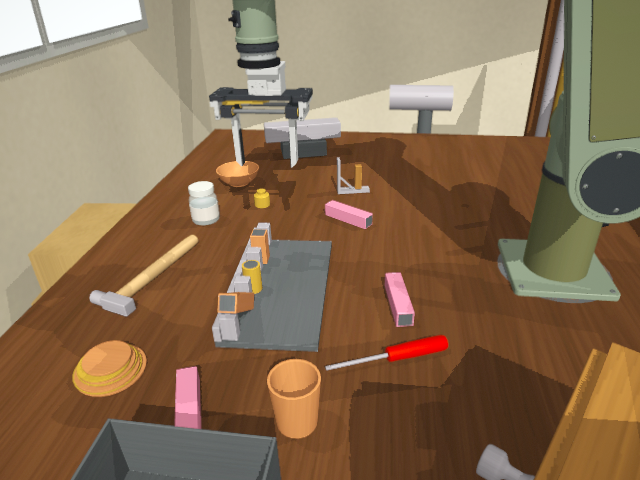

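```bash
cat >> h.py <<'E'
from scipy.optimize import minimize
def box(x0,x1,y0,y1,z0,z1): return np.array([[x,y,z] for x in(x0,x1) for y in(y0,y1) for z in(z0,z1)])/1000
def cyl(x,y,r,z0,z1):
    a=np.linspace(0,6.28,24); return np.array([[x+r*np.cos(t),y+r*np.sin(t),z] for t in a for z in(z0,z1)])/1000
STAND=[box(-85,85,-165,165,0,12),box(73,85,-165,165,12,42)]+[box(47,73,y-10,y+10,12,57) for y in(-150,-50,50,150)]
SQ=[box(-85,0,-12,12,0,8),box(-6,0,-12,12,0,95),box(-64,-46,-8,8,8,75)]
def post(bay,th=np.radians(54),x=53,z=59):
    c=np.array([x,bay+17.4,z]);u=np.array([0,np.sin(th),np.cos(th)]);v=np.array([0,np.cos(th),-np.sin(th)])
    return np.array([c+a*np.array([15,0,0])+b*15*v+e*60*u for a in(-1,1) for b in(-1,1) for e in(-1,1)])/1000
def place(P,p,z=0):
    c,s=np.cos(p[2]),np.sin(p[2]); return P@np.array([[c,s,0],[-s,c,0],[0,0,1]])+[p[0],p[1],z]
def render(c,parts,p,z=0,S=4):
    m=np.zeros((480*S,640*S),np.uint8)
    for P in parts: cv2.fillConvexPoly(m,cv2.convexHull(np.round((proj(c,place(P,p,z))+.5)*S-.5).astype(np.int32)),1)
    return cv2.resize(m.astype(np.float32),(640,480),interpolation=cv2.INTER_AREA)
def fit(cms,parts,p0,z=0):
    def cost(q):
        s=0
        for c,m in cms:
            r=render(c,parts,q*[.01,.01,.1],z); s+=np.abs(r-m).sum()/m.sum()
        return s
    q0=np.array(p0)/[.01,.01,.1]; best=None
    for d in (1,.4):
        r=minimize(cost,q0,method="Nelder-Mead",options=dict(initial_simplex=q0+d*np.array([[0,0,0],[1,0,0],[0,1,0],[0,0,1]]),xatol=.01,fatol=1e-4)); q0=r.x
    return q0*[.01,.01,.1],r.fun
def cam(n):
    c=imaging.camera(n); c["R"]=np.array(c["R"]);c["t"]=np.array(c["t"]); return c
def outline(c,img,parts,p,z=0,col=(0,255,0),s=1,off=(0,0)):
    for P in parts:
        h=cv2.convexHull(((proj(c,place(P,p,z))-off)*s).astype(np.int32)); cv2.polylines(img,[h],True,col,1)
def crop(c,x0,y0,w,hh,s,draw):
    im=cv2.resize(c["image"][y0:y0+hh,x0:x0+w,::-1],None,fx=s,fy=s,interpolation=cv2.INTER_CUBIC)
    for parts,p,z,col in draw: outline(c,im,parts,p,z,col,s,(x0,y0))
    return im
E
cat > m1.py <<'E'
from h import *
cs=cam("scene"); cd=cam("side"); cms=[]
for c in(cs,cd):
    m=np.zeros((480,640),bool)
    for t in["stand","post","offcut","collar"]:
        for d in finder.regions_of(c,t):
            b=d["box"]; u,v=(b[0]+b[2])/2,(b[1]+b[3])/2
            ok=(250<u<400 and 240<v<390) if c is cs else (205<u<330 and 215<v<350)
            if ok and d["p"]>.3: m|=np.array(d["mask"])
    cms.append((c,m.astype(np.float32)))
print([m.sum() for _,m in cms])
o=onz(cs,(335,310),.012); print(o)
full=STAND+[post(100)]+[box(43,73,-115,-85,12,77),cyl(55,0,17,12,67)]
p,f=fit(cms,full,[o[0],o[1],0]); print("stand",p.round(4),f)
for i in range(2): print([x.round(4) for x in fit(cms[i:i+1],full,p)])
q=None
D=[d for d in finder.regions_of(cd,"square")]
if D:
    m=np.array(D[0]["mask"]).astype(np.float32); g=onz(cd,(340,191),0); print(g,m.sum())
    q,f=fit([(cd,m)],SQ,[g[0],g[1],0]); print("square",q.round(4),f)
A=crop(cs,240,220,180,185,2.6,[(full,p,0,(0,255,0))]); 
B=crop(cd,200,210,140,150,3.2,[(full,p,0,(0,255,0))])
C=crop(cd,310,140,75,70,4,[(SQ,q,0,(0,255,0))] if q is not None else [])
C=crop(cd,310,140,75,60,4,[(SQ,q,0,(0,255,0))] if q is not None else [])
H=max(x.shape[0] for x in(A,B)); out=np.zeros((600,800,3),np.uint8)
B=cv2.resize(B,(320,343)); out[:A.shape[0],:A.shape[1]]=A; out[:343,470:790]=B; out[350:590,470:770]=C
cv2.imwrite("pics/m1.png",out)
E
python3 m1.py
```

```text
[np.float32(13187.0), np.float32(10985.0)]
[0.52701694 0.14500398 0.012     ]
stand [0.5332 0.1219 0.0518] 0.07545643299818039
[array([0.5327, 0.1212, 0.0496]), np.float64(0.0418)]
[array([0.5338, 0.1225, 0.0558]), np.float64(0.0297)]
[ 0.46784992 -0.32724281  0.        ] 480.0
square [ 0.476  -0.3307  0.0581] 0.22473958134651184
```

View pics/m1.png

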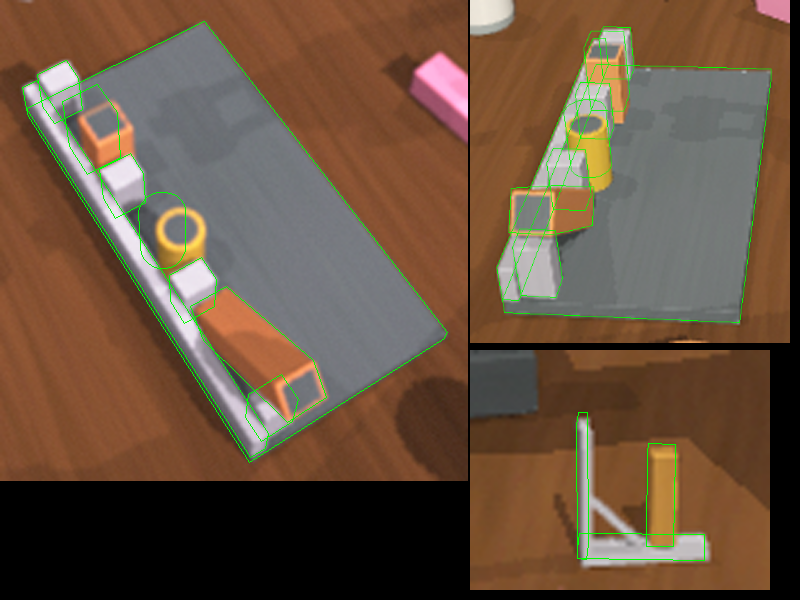

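Call:
{"api": "play_rows", "payload": {"series": "0.094 0 0.045 0 3; 0.094 0 0.05 0 0; 0.094 0 0.05 0 0; 0.094 0 0.05 0 0; 0.094 0.004 0.05 0 0; 0.094 0 0.02 -0.04 0;0.094 0 0 0 0"}}

```text
t: 1.85
tcp_pos: [0.5792, 0.2703, 0.185]
orientation: [[0.999, 0.048, 0.005], [0.048, -0.999, 0.0], [0.005, -0.0, -1.0]]
ft_force: [0.2, -0.9, -1.4]
opening: 0.094
```

```bash
cat >>h.py <<'E'
SP=np.array([.5332,.122,.052])
def st():
    o=get_obs(); R=np.array(o["orientation"]); p=np.array(o["tcp_pos"]); d=p[:2]-SP[:2]; c,s=np.cos(SP[2]),np.sin(SP[2])
    print("t",round(o["t"],2),"tcp",p.round(4),"jaw yaw deg",np.degrees(np.arctan2(R[1,0],R[0,0])).round(2),"z",R[:,2].round(3),"F",np.round(o["ft_force"],1),"open",round(o["opening"],4),"in stand mm",(1000*np.array([c*d[0]+s*d[1],-s*d[0]+c*d[1],p[2]])).round(1))
E
python3 - <<'E'
from h import *
st(); c=cam("wrist"); 
cv2.imwrite("pics/w1.png",crop(c,0,0,640,480,1,[(STAND+[post(100)],SP,0,(0,255,0))]))
c=cam("scene")
for d in finder.regions_of(c,"square"): print(d["box"],d["p"])
E
```

```text
t 1.85 tcp [0.5792 0.2703 0.185 ] jaw yaw deg 2.77 z [ 0.005  0.    -1.   ] F [ 0.2 -0.9 -1.4] open 0.094 in stand mm [ 53.7 145.8 185. ]
[252.7, 121.6, 288.8, 157.0] 0.55
```

View pics/w1.png

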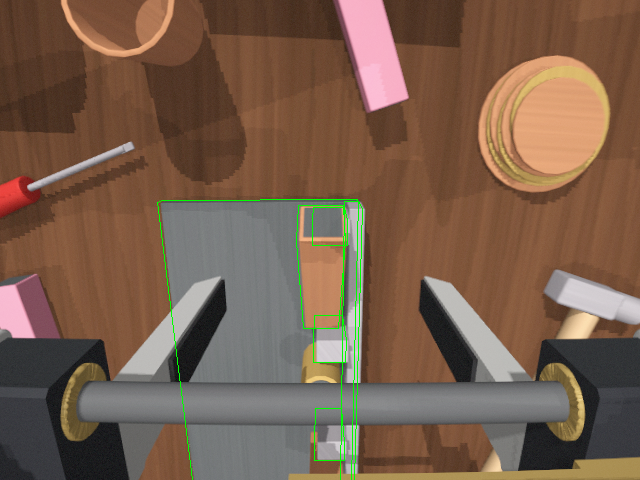

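Call:
{"api": "play_rows", "payload": {"series": "0.094 0 0.002 -0.04 0; 0.094 0 0 -0.04 0; 0.094 0 0 -0.02 0; 0.094 0 0 -0.002 0; 0.03 0 0 0 0; 0.02 0 0 0 0; 0.02 0 0 0 0; 0.02 0 0 0 0; 0.02 0 0 0 0; 0.02 0 0 0 0"}}

```text
t: 3.0
tcp_pos: [0.6, 0.2631, 0.111]
orientation: [[0.998, 0.031, 0.053], [0.03, -0.999, 0.011], [0.053, -0.009, -0.999]]
ft_force: [-0.3, 0.2, 0.1]
opening: 0.0496
```

```bash
python3 - <<'E'
from h import *
st()
for th in range(54,-1,-6):
    t=np.radians(th); print(th,[round(60+15*np.cos(t)+s*np.sin(t),1) for s in(95,100)],[round(12+15*np.sin(t)+s*np.cos(t),1) for s in(95,100)])
E
```

```text
t 3.0 tcp [0.6    0.2631 0.111 ] jaw yaw deg 1.74 z [ 0.053  0.011 -0.999] F [-0.3  0.2  0.1] open 0.0496 in stand mm [ 74.  137.5 111. ]
54 [np.float64(145.7), np.float64(149.7)] [np.float64(80.0), np.float64(82.9)]
48 [np.float64(140.6), np.float64(144.4)] [np.float64(86.7), np.float64(90.1)]
42 [np.float64(134.7), np.float64(138.1)] [np.float64(92.6), np.float64(96.4)]
36 [np.float64(128.0), np.float64(130.9)] [np.float64(97.7), np.float64(101.7)]
30 [np.float64(120.5), np.float64(123.0)] [np.float64(101.8), np.float64(106.1)]
24 [np.float64(112.3), np.float64(114.4)] [np.float64(104.9), np.float64(109.5)]
18 [np.float64(103.6), np.float64(105.2)] [np.float64(107.0), np.float64(111.7)]
12 [np.float64(94.4), np.float64(95.5)] [np.float64(108.0), np.float64(112.9)]
6 [np.float64(84.8), np.float64(85.4)] [np.float64(108.0), np.float64(113.0)]
0 [np.float64(75.0), np.float64(75.0)] [np.float64(107.0), np.float64(112.0)]
```

```bash
python3 - <<'E'
from h import *
o=get_obs(); print(np.round(o["joints"],4),np.round(o["qvel"],3),np.round(o["effort"],1)); st()
a=cam("scene");b=cam("side");st()
A=crop(a,230,220,190,180,2,[(STAND+[post(100)],SP,0,(0,255,0))]);B=crop(b,180,180,190,180,2,[(STAND+[post(100)],SP,0,(0,255,0))])
cv2.imwrite("pics/g1.png",np.hstack([A,B]))
E
```

```text
[ 0.2836  0.4445  1.4773 -0.005   1.1664  0.2548] [ 0.001 -0.006 -0.003  0.002  0.003 -0.001] [ -0.3 -45.1 -26.7  -0.   -0.4   0. ]
t 3.0 tcp [0.6    0.2631 0.111 ] jaw yaw deg 1.74 z [ 0.053  0.011 -0.999] F [-0.3  0.2  0.1] open 0.0496 in stand mm [ 74.  137.5 111. ]
t 3.1 tcp [0.5996 0.2632 0.1109] jaw yaw deg 1.75 z [ 0.052  0.01  -0.999] F [-2.7 -0.4  2.6] open 0.0416 in stand mm [ 73.7 137.6 110.9]
```

View pics/g1.png

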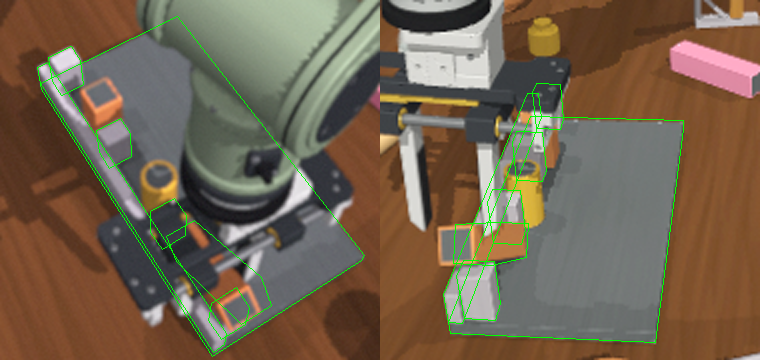

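Call:
{"api": "play_rows", "payload": {"series": "0.094 0 0 0.01 0; 0.094 -0.005 0 0.01 0; 0.094 -0.005 0 0.01 0; 0.094 0 0 0 0; 0.094 0 0 0 0; 0.094 0 0 0 0"}}

```text
t: 3.7
tcp_pos: [0.5899, 0.2639, 0.1452]
orientation: [[0.998, 0.032, 0.056], [0.031, -0.999, 0.011], [0.056, -0.01, -0.998]]
ft_force: [-1.1, 0.3, 0.5]
opening: 0.0862
```

```bash
python3 -c "
from h import *
st()"
```

```text
t 3.7 tcp [0.5899 0.2639 0.1452] jaw yaw deg 1.79 z [ 0.056  0.011 -0.998] F [-1.1  0.3  0.5] open 0.0862 in stand mm [ 64.  138.8 145.2]
```

Call:
{"api": "play_rows", "payload": {"series": "0.094 0 0 0.04 0; 0.094 0 0 0 0; 0.094 0 0 0 0"}}

```text
t: 4.0
tcp_pos: [0.5888, 0.2634, 0.1839]
orientation: [[0.998, 0.032, 0.052], [0.031, -0.999, 0.01], [0.052, -0.008, -0.999]]
ft_force: [-0.2, 0.2, -1.7]
opening: 0.0941
```

Call:
{"api": "play_rows", "payload": {"series": "0.094 0 0 -0.02 0; 0.094 0 0 -0.02 0;  0.094 0 0 0 0; 0.094 0 0 0 0"}}

```text
t: 4.4
tcp_pos: [0.589, 0.2632, 0.1417]
orientation: [[0.998, 0.031, 0.052], [0.031, -0.999, 0.01], [0.053, -0.009, -0.999]]
ft_force: [1.0, 0.2, -0.4]
opening: 0.0939
```

Call:
{"api": "play_rows", "payload": {"series": "0.094 -0.01 0.006 0.02 1.3; 0.094 0 0 0.01 0; 0.094 0 0 0 0"}}

```text
t: 4.7
tcp_pos: [0.579, 0.2689, 0.1726]
orientation: [[0.997, 0.054, 0.052], [0.053, -0.999, 0.011], [0.052, -0.008, -0.999]]
ft_force: [0.5, 0.6, -0.4]
opening: 0.0943
```

```bash
python3 - <<'E'
from h import *
st(); c=cam("wrist"); print(c["R"].round(3).tolist(),c["t"])
A=crop(c,120,100,380,380,1.4,[(STAND+[post(100)],SP,0,(0,255,0))])
b=cam("side"); B=crop(b,190,190,90,190,2.8,[(STAND+[post(100)],SP,0,(0,255,0))])
cv2.imwrite("pics/w2.png",np.hstack([A,B]))
E
```

```text
t 4.7 tcp [0.579  0.2689 0.1726] jaw yaw deg 3.06 z [ 0.052  0.011 -0.999] F [ 0.5  0.6 -0.4] open 0.0943 in stand mm [ 53.4 144.4 172.6]
[[0.997, 0.054, 0.052], [0.039, -0.966, 0.256], [0.064, -0.254, -0.965]] [-0.60067956  0.22589356  0.37208448]
```

View pics/w2.png

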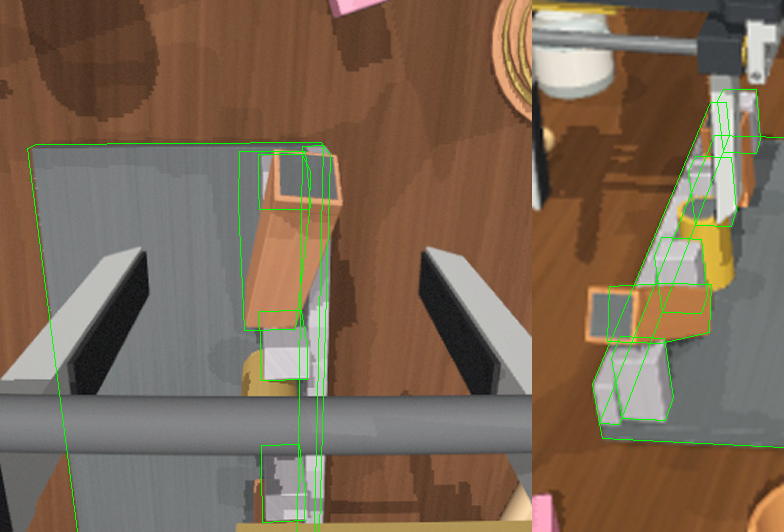

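Call:
{"api": "play_rows", "payload": {"series": "0.094 0 0 0.04 0; 0.094 0 0 0.04 0; 0.094 0 0 0.02 0; 0.094 0 0 0 0;0.094 0 0 0 0"}}

```text
t: 5.3
tcp_pos: [0.5766, 0.2665, 0.2693]
orientation: [[0.998, 0.051, 0.042], [0.051, -0.999, 0.007], [0.043, -0.005, -0.999]]
ft_force: [-0.5, 0.8, -0.7]
opening: 0.0939
```

Call:
{"api": "play_rows", "payload": {"series": "0.094 0 0 0.05 0; 0.094 0 0 0.05 0; 0.094 0 0 0 0; 0.094 0 0 -0.02 0; 0.094 0 0 -0.02 0; 0.094 0 0 -0.02 0; 0.094 0 0 -0.02 0; 0.094 0 0 -0.02 0; 0.094 0 0 -0.02 0; 0.094 0 0 -0.02 0; 0.094 0 0 -0.02 0; 0.094 0 0 -0.01 0; 0.094 0 0 0 0"}}

```text
t: 6.6
tcp_pos: [0.5614, 0.26, 0.1592]
orientation: [[0.999, 0.048, -0.008], [0.048, -0.999, -0.009], [-0.008, 0.008, -1.0]]
ft_force: [-0.4, -0.8, -0.3]
opening: 0.094
```

```bash
python3 - <<'E'
from h import *
st(); c=cam("wrist"); b=cam("side"); s=cam("scene")
# fit post: params top x,y offset about foot: fit x,y,yaw of leaning box about its centre
P=[place(post(100)-np.array([.053,.1174,0]),[0,0,0])]
ms=[]
for k in(b,s,c):
    D=finder.regions_of(k,"post")
    g=proj(k,place(np.array([[.06,.117,.059]]),SP))[0]
    D=[d for d in D if d["box"][0]<g[0]<d["box"][2] and d["box"][1]<g[1]<d["box"][3] and d["p"]>.3]
    if D: ms.append((k,np.array(D[0]["mask"]).astype(np.float32))); print(D[0]["box"],D[0]["p"])
g0=place(np.array([[.060,.117,0]]),SP)[0]
for sub in [ms]+[[m] for m in ms]:
    q,f=fit(sub,P,[g0[0],g0[1],SP[2]-.2]); 
    cc,ss=np.cos(SP[2]),np.sin(SP[2]); d=q[:2]-SP[:2]
    print("post centre stand",1000*np.array([cc*d[0]+ss*d[1],-ss*d[0]+cc*d[1]]).round(4),"yaw rel",np.degrees(q[2]-SP[2]).round(1),f)
E
```

```text
t 6.6 tcp [0.5614 0.26   0.1592] jaw yaw deg 2.77 z [-0.008 -0.009 -1.   ] F [-0.4 -0.8 -0.3] open 0.094 in stand mm [ 35.3 136.3 159.2]
[206.8, 289.8, 255.0, 316.0] 0.9
[326.1, 350.9, 361.2, 384.7] 0.75
[327.2, 197.3, 407.9, 333.1] 0.65
post centre stand [ 60.  118.7] yaw rel -8.9 1.197546362876892
post centre stand [ 60.5 118.8] yaw rel -8.4 0.06741266697645187
post centre stand [ 51.7 120.7] yaw rel -22.3 1.0116984844207764
post centre stand [ 60.2 117.9] yaw rel -8.4 0.030856488272547722
```

Call:
{"api": "play_rows", "payload": {"series": "0.094 0.01 0.007 0 0; 0.094 0.009 0.006 0 0; 0.094 0 0 -0.01 0; 0.094 0 0 -0.015 0; 0.094 0 0 -0.015 0; 0.094 0 0 -0.015 0; 0.094 0 0 -0.01 0; 0.094 0 0 -0.005 0; 0.094 0 0 0 0"}}

```text
t: 7.8
tcp_pos: [0.5837, 0.2741, 0.0903]
orientation: [[0.999, 0.048, 0.003], [0.048, -0.999, -0.006], [0.003, 0.006, -1.0]]
ft_force: [0.1, 0.5, -0.2]
opening: 0.0941
```

Call:
{"api": "play_rows", "payload": {"series": "0.094 -0.004 -0.001 -0.004 0; 0.094 0 0 -0.003 0; 0.06 0 0 0 0; 0.02 0 0 0 0; 0.02 0 0 0 0; 0.02 0 0 0 0; 0.02 0 0 0 0; 0.02 0 0 0 0; 0.02 0 0 0 0; 0.02 0 0 0 0; 0.02 0 0 0 0; 0.02 0 0 0 0"}}

```text
t: 9.0
tcp_pos: [0.5828, 0.2741, 0.0865]
orientation: [[0.999, 0.049, 0.012], [0.049, -0.999, -0.003], [0.011, 0.004, -1.0]]
ft_force: [0.4, 0.1, 0.4]
opening: 0.0302
```

```bash
python3 -c "
from h import *
st()"
```

```text
t 9.0 tcp [0.5828 0.2741 0.0865] jaw yaw deg 2.79 z [ 0.012 -0.003 -1.   ] F [0.4 0.1 0.4] open 0.0302 in stand mm [ 57.4 149.3  86.5]
```

Call:
{"api": "play_rows", "payload": {"series": "0.02 -0.002 -0.002 0.004 0; 0.02 0 -0.003 0.004 0; 0.02 0 -0.003 0.004 0; 0.02 0 -0.003 0.004 0; 0.02 0 -0.004 0.003 0; 0.02 0.001 -0.004 0.003 0; 0.02 0 -0.004 0.003 0; 0.02 0 -0.004 0.002 0; 0.02 0 0 0 0"}}

```text
t: 9.9
tcp_pos: [0.578, 0.2506, 0.1131]
orientation: [[0.999, 0.048, 0.005], [0.048, -0.999, 0.009], [0.006, -0.008, -1.0]]
ft_force: [0.2, 2.0, -4.6]
opening: 0.0298
```

```bash
python3 - <<'E'
from h import *
st(); b=cam("side"); c=cam("wrist")
B=crop(b,180,190,140,170,3,[(STAND,SP,0,(0,255,0))]);C=cv2.resize(crop(c,200,150,240,330,1,[(STAND,SP,0,(0,255,0))]),(371,510))
cv2.imwrite("pics/l1.png",np.hstack([B,C]))
E
```

```text
t 9.9 tcp [0.578  0.2506 0.1131] jaw yaw deg 2.74 z [ 0.005  0.009 -1.   ] F [ 0.2  2.  -4.6] open 0.0298 in stand mm [ 51.4 126.1 113.1]
```

View pics/l1.png

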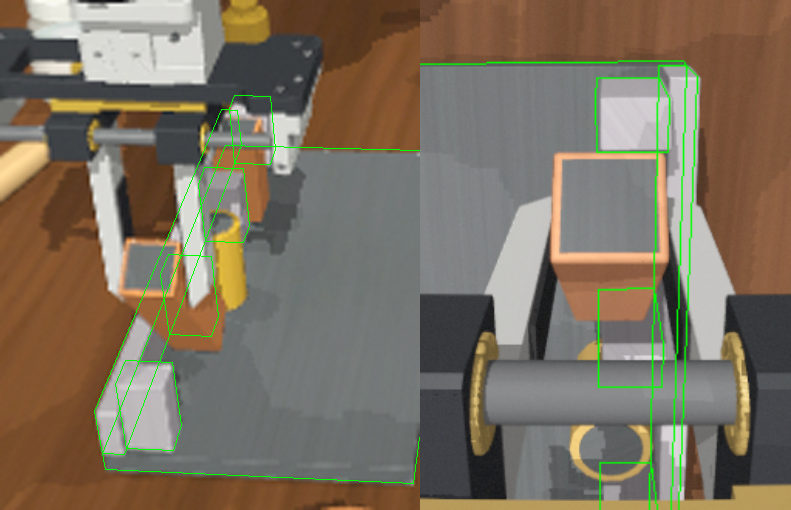

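Call:
{"api": "play_rows", "payload": {"series": "0.02 0 -0.005 0.001 0; 0.02 0 -0.005 0.001 0; 0.02 0.001 -0.005 0.001 0; 0.02 0 -0.005 0.001 0; 0.02 0 -0.005 0 0; 0.02 0.001 -0.005 0 0; 0.02 0 -0.005 0 0; 0.02 0 -0.005 0 0; 0.02 0 -0.004 0 0; 0.02 0.001 -0.004 0 0; 0.02 0 0 0 0"}}

```text
t: 11.1
tcp_pos: [0.5792, 0.22, 0.1284]
orientation: [[0.999, 0.049, 0.006], [0.049, -0.998, 0.043], [0.008, -0.042, -0.999]]
ft_force: [1.0, 2.3, -4.4]
opening: 0.03
```

```bash
python3 - <<'E'
from h import *
st(); b=cam("side"); c=cam("wrist")
B=crop(b,180,190,140,170,3,[(STAND,SP,0,(0,255,0))]);C=cv2.resize(crop(c,200,150,240,330,1,[(STAND,SP,0,(0,255,0))]),(371,510))
cv2.imwrite("pics/l2.png",np.hstack([B,C]))
E
```

```text
t 11.1 tcp [0.5792 0.22   0.1284] jaw yaw deg 2.79 z [ 0.006  0.043 -0.999] F [ 1.   2.3 -4.4] open 0.03 in stand mm [ 51.1  95.5 128.4]
```

View pics/l2.png

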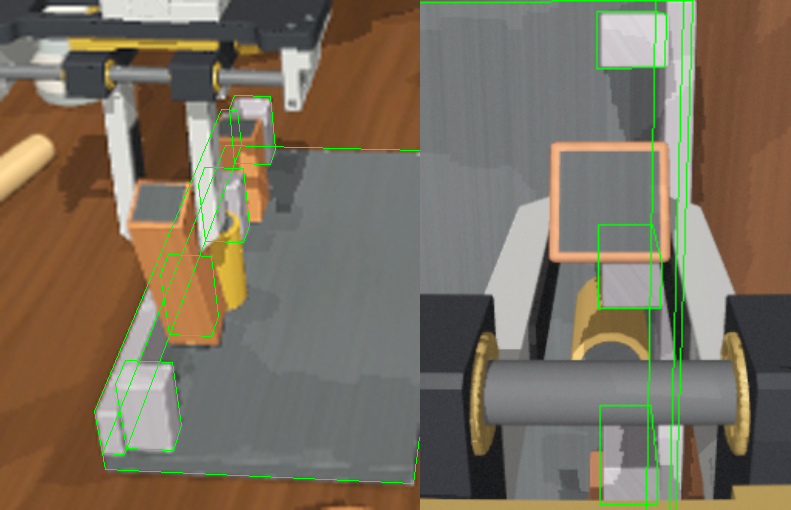

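Call:
{"api": "play_rows", "payload": {"series": "0.02 0 -0.006 -0.003 0; 0.02 0 -0.006 -0.003 0; 0.02 0.001 -0.006 -0.003 0; 0.02 0 -0.006 -0.003 0; 0.02 0 0 0 0"}}

```text
t: 11.7
tcp_pos: [0.5822, 0.2023, 0.1221]
orientation: [[0.999, 0.05, 0.012], [0.049, -0.997, 0.056], [0.015, -0.055, -0.998]]
ft_force: [-0.0, 2.6, -4.8]
opening: 0.03
```

```bash
cat > pf.py <<'E'
from h import *
def pfit(k,y0=90):
    D=finder.regions_of(k,"post"); o=get_obs(); g=proj(k,np.array(o["tcp_pos"])-[0,0,.03])[0]
    D=[d for d in D if d["box"][0]-5<g[0]<d["box"][2]+5 and d["box"][1]-5<g[1]<d["box"][3]+5 and d["p"]>.3]
    if not D: print("none");return
    m=np.array(D[0]["mask"]).astype(np.float32); px=1000*((np.array(o["tcp_pos"])[:2]-SP[:2])@[np.cos(SP[2]),np.sin(SP[2])])
    def cost(q):
        r=render(k,[post(q[0]-17.4,q[2]/20,px,q[1])],SP); return np.abs(r-m).sum()/m.sum()
    best=min((minimize(cost,[y0+a,90,t],method="Nelder-Mead",options=dict(initial_simplex=np.array([[y0+a,90,t]]+[[y0+a+8,90,t],[y0+a,98,t],[y0+a,90,t+3]]))) for a in(-10,5) for t in(0,5)),key=lambda r:r.fun)
    print("post yc,zc",best.x[:2].round(1),"lean deg",np.degrees(best.x[2]/20).round(1),best.fun.round(3),D[0]["box"])
if __name__=="__main__":
    st(); pfit(cam("side")); pfit(cam("scene")); pfit(cam("wrist"))
E
python3 pf.py
```

```text
t 11.7 tcp [0.5822 0.2023 0.1221] jaw yaw deg 2.83 z [ 0.012  0.056 -0.998] F [-0.   2.6 -4.8] open 0.03 in stand mm [ 53.1  77.6 122.1]
post yc,zc [87.6 83.8] lean deg 11.5 0.055 [221.8, 244.4, 257.9, 311.4]
post yc,zc [87.6 87.1] lean deg 13.6 0.171 [315.5, 314.2, 350.0, 351.7]
post yc,zc [85.2 76.7] lean deg 11.5 0.051 [281.1, 241.4, 363.4, 321.3]
```

```bash
sed -i 's/for t in(0,5)/for t in(-5,0,5)/' pf.py; python3 - <<'E'
from pf import *
ks=[cam("side"),cam("wrist")]
for k in ks: pfit(k)
A=crop(ks[0],190,200,120,140,3.4,[]);C=crop(ks[1],200,150,240,270,1.7,[])
for p,k,im,o,s in((SP,ks[0],A,(190,200),3.4),(SP,ks[1],C,(200,150),1.7)):
    outline(k,im,[post(87-17.4,.2,53,82)],p,0,(0,255,0),s,o)
    t=np.array(get_obs()["tcp_pos"]); 
    for dz in(0,-.019):
        u=((proj(k,t+[0,0,dz])[0]-o)*s).astype(int); cv2.circle(im,tuple(int(v) for v in u),4,(255,0,255),-1)
h=min(A.shape[0],C.shape[0]); cv2.imwrite("pics/l3.png",np.hstack([A[:h],C[:h]]))
E
```

```text
post yc,zc [85.5 81.7] lean deg 13.5 0.089 [222.7, 247.1, 253.4, 309.2]
post yc,zc [85.4 78.1] lean deg 11.9 0.046 [282.1, 241.6, 361.7, 322.7]
```

View pics/l3.png

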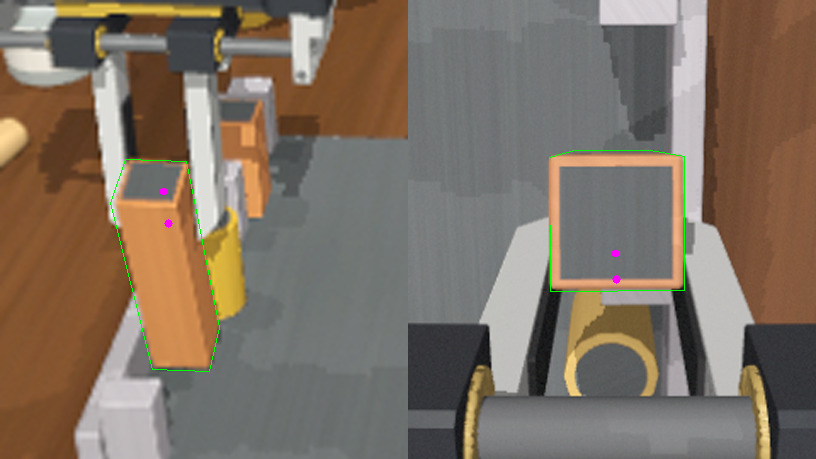

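Call:
{"api": "play_rows", "payload": {"series": "0.02 0 0 -0.004 0; 0.02 0 -0.002 -0.004 0; 0.02 0 -0.004 -0.003 0; 0.02 0 -0.004 -0.002 0; 0.02 0 -0.004 -0.002 0; 0.02 0 0 0 0"}}

```text
t: 12.8
tcp_pos: [0.584, 0.1945, 0.1104]
orientation: [[0.999, 0.05, 0.017], [0.049, -0.996, 0.069], [0.021, -0.068, -0.997]]
ft_force: [-0.4, 1.9, -3.2]
opening: 0.0294
```

```bash
python3 pf.py
```

```text
t 12.8 tcp [0.584  0.1945 0.1104] jaw yaw deg 2.81 z [ 0.017  0.069 -0.997] F [-0.4  1.9 -3.2] open 0.0294 in stand mm [ 54.5  69.7 110.4]
post yc,zc [83.6 73.1] lean deg 8.6 0.081 [227.5, 248.3, 254.7, 313.3]
post yc,zc [84.1 79.3] lean deg 8.2 0.09 [313.6, 314.5, 345.7, 357.3]
post yc,zc [84.3 76. ] lean deg 8.6 0.058 [281.3, 232.0, 365.3, 321.3]
```

Call:
{"api": "play_rows", "payload": {"series": "0.06 0 0 0 0; 0.06 0 0 0 0; 0.06 0 0 0 0; 0.06 0 0 0 0; 0.06 0 0 0 0; 0.06 0 0 0 0"}}

```text
t: 13.7
tcp_pos: [0.5852, 0.1903, 0.1101]
orientation: [[0.999, 0.051, 0.019], [0.049, -0.997, 0.061], [0.022, -0.059, -0.998]]
ft_force: [-0.5, 1.3, -0.1]
opening: 0.0602
```

```bash
python3 pf.py
```

```text
t 13.7 tcp [0.5852 0.1903 0.1101] jaw yaw deg 2.83 z [ 0.019  0.061 -0.998] F [-0.5  1.3 -0.1] open 0.0602 in stand mm [ 55.4  65.5 110.1]
post yc,zc [82.8 72.5] lean deg 9.3 0.057 [223.5, 251.2, 253.6, 314.6]
post yc,zc [83.4 78. ] lean deg 8.7 0.072 [315.3, 313.0, 346.9, 355.4]
post yc,zc [83.7 74.3] lean deg 8.2 0.053 [286.2, 222.3, 367.2, 314.4]
```

Call:
{"api": "play_rows", "payload": {"series": "0.06 -0.001 0.012 0 0; 0.06 -0.001 0.012 0 0; 0.06 0 0 0 0; 0.02 0 0 0 0; 0.02 0 0 0 0; 0.02 0 0 0 0; 0.02 0 0 0 0; 0.02 0 0 0 0; 0.02 0 0 0 0"}}

```text
t: 14.9
tcp_pos: [0.5827, 0.2175, 0.1101]
orientation: [[0.999, 0.051, 0.019], [0.05, -0.997, 0.061], [0.022, -0.06, -0.998]]
ft_force: [-0.4, 0.4, -0.4]
opening: 0.0297
```

Call:
{"api": "play_rows", "payload": {"series": "0.02 0 0.004 0.001 0; 0.02 0 0.004 0.001 0; 0.02 -0.001 0.004 0 0; 0.02 0 0.004 0 0; 0.02 0 0 0 0"}}

```text
t: 15.4
tcp_pos: [0.58, 0.2338, 0.1101]
orientation: [[0.999, 0.051, 0.015], [0.05, -0.997, 0.06], [0.018, -0.059, -0.998]]
ft_force: [0.3, 0.8, -1.6]
opening: 0.0301
```

```bash
python3 pf.py
```

```text
t 15.4 tcp [0.58   0.2338 0.1101] jaw yaw deg 2.86 z [ 0.015  0.06  -0.998] F [ 0.3  0.8 -1.6] open 0.0301 in stand mm [ 52.5 109.2 110.1]
post yc,zc [98.2 70.8] lean deg 8.6 0.203 [222.6, 254.0, 254.1, 320.8]
post yc,zc [106.8  72. ] lean deg 17.7 0.781 [318.8, 320.3, 353.6, 361.8]
post yc,zc [152.9  99.7] lean deg 4.0 0.762 [113.2, 174.4, 377.1, 475.9]
```

```bash
python3 - <<'E'
from pf import *
a,b=cam("side"),cam("wrist")
pfit(a,103);pfit(b,103)
A=crop(a,190,200,120,140,3.4,[(STAND,SP,0,(0,255,0))]);C=crop(b,200,150,240,270,1.7,[(STAND,SP,0,(0,255,0))])
h=min(A.shape[0],C.shape[0]); cv2.imwrite("pics/l4.png",np.hstack([A[:h],C[:h]]))
E
```

```text
post yc,zc [97.4 71.2] lean deg 7.6 0.186 [223.6, 251.9, 255.3, 320.0]
post yc,zc [96.9 68.5] lean deg 7.5 0.029 [284.0, 263.7, 362.0, 380.3]
```

View pics/l4.png

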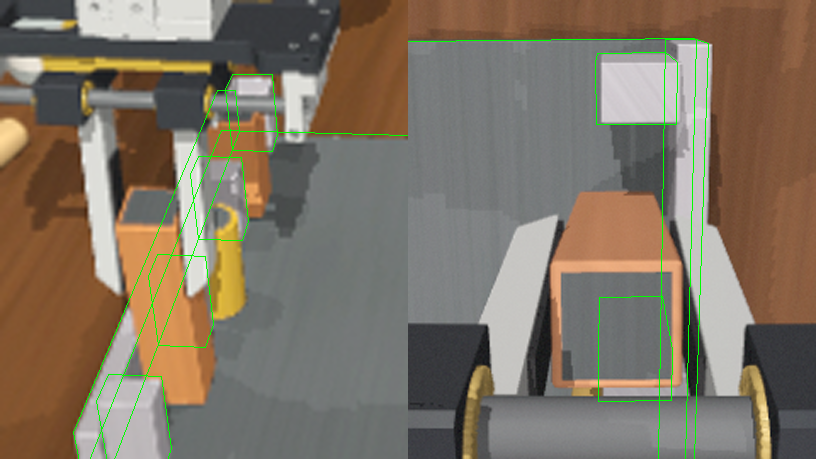

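Call:
{"api": "play_rows", "payload": {"series": "0.06 0 0 0 0; 0.06 0 0 0 0; 0.06 0 0 0 0; 0.06 0 0 0 0; 0.06 0 0 0 0; 0.06 0 0 0 0"}}

```text
t: 16.5
tcp_pos: [0.5817, 0.2327, 0.1121]
orientation: [[0.999, 0.05, 0.018], [0.049, -0.997, 0.059], [0.021, -0.058, -0.998]]
ft_force: [-0.0, -0.1, 0.2]
opening: 0.0597
```

```bash
sed -i 's/def pfit(k,y0=90)/def pfit(k,y0=95)/' pf.py; python3 pf.py
```

```text
t 16.5 tcp [0.5817 0.2327 0.1121] jaw yaw deg 2.79 z [ 0.018  0.059 -0.998] F [-0.  -0.1  0.2] open 0.0597 in stand mm [ 54.2 108.  112.1]
post yc,zc [85.2 68.5] lean deg -1.5 0.078 [225.8, 250.3, 253.2, 316.3]
post yc,zc [90.1 23.1] lean deg 17.5 0.889 [322.6, 311.2, 345.5, 362.3]
post yc,zc [93.3 64.7] lean deg 4.8 0.04 [283.6, 258.9, 361.5, 383.1]
```

Call:
{"api": "play_rows", "payload": {"series": "0.06 0 0 0.02 0; 0.06 0 0 0.02 0; 0.07 0 0 0.02 0; 0.07 0 -0.01 0.02 0; 0.07 0 -0.02 0.02 0; 0.07 0 -0.04 0.02 0; 0.07 -0.015 -0.05 0 0; 0.07 -0.015 -0.05 0 0; 0.07 -0.015 -0.05 0 0; 0.07 -0.015 -0.05 0 0; 0.07 -0.015 -0.05 0 0; 0.07 -0.015 -0.05 0 0; 0.07 0 0 0 0"}}

```text
t: 18.1
tcp_pos: [0.4909, -0.1314, 0.2369]
orientation: [[0.998, 0.056, 0.022], [0.055, -0.997, 0.055], [0.025, -0.053, -0.998]]
ft_force: [-0.4, 1.1, 0.5]
opening: 0.0699
```

```bash
python3 - <<'E'
from pf import *
st(); a,b=cam("side"),cam("scene"); L=[]
for k in(a,b):
    for t,lim in(("post",None),("square",None)):
        for d in finder.regions_of(k,t)[:5]: print(t,np.round(d["box"]),round(d["p"],2)); L.append((k,t,d))
U=lambda y,x=55:[box(x-15,x+15,y-15,y+15,12,132)]
pm=[]
for k in(a,b):
    g=proj(k,place(np.array([[.054,.09,.072]]),SP))[0]
    c=[d for kk,t,d in L if kk is k and t=="post" and d["box"][0]<g[0]<d["box"][2] and d["box"][1]<g[1]<d["box"][3]]
    if c: pm.append((k,np.array(c[0]["mask"]).astype(np.float32)))
Z=[box(-15,15,-15,15,12,132)]; g0=place(np.array([[.054,.09,0]]),SP)[0]
for sub in [pm]+[[m] for m in pm]:
    q,f=fit(sub,Z,[g0[0],g0[1],SP[2]]); d=q[:2]-SP[:2]; c,s=np.cos(SP[2]),np.sin(SP[2])
    print("post stand",np.round([1000*(c*d[0]+s*d[1]),1000*(-s*d[0]+c*d[1])],1),np.degrees(q[2]-SP[2]).round(1),round(f,3))
sm=[(k,np.array(d["mask"]).astype(np.float32)) for k,t,d in L if t=="square" and d["p"]>.3 and abs(proj(k,np.array([[.45,-.33,.04]]))[0][0]-(d["box"][0]+d["box"][2])/2)<30]
for sub in [sm]+[[m] for m in sm]:
    q,f=fit(sub,SQ,[.475,-.33,.05]); print("square",q.round(4),round(f,3))
A=crop(a,190,140,200,190,2,[(Z,[g0[0],g0[1],SP[2]],0,(0,255,0)),(SQ,q,0,(0,255,0))]); C=crop(b,230,110,200,280,2,[(SQ,q,0,(0,255,0))]); h=560
o=np.zeros((560,800,3),np.uint8); o[:380,:400]=A;o[:,400:]=C; cv2.imwrite("pics/s1.png",o)
E
```

```text
t 18.1 tcp [ 0.4909 -0.1314  0.2369] jaw yaw deg 3.13 z [ 0.022  0.055 -0.998] F [-0.4  1.1  0.5] open 0.0699 in stand mm [ -55.4 -250.8  236.9]
post [176. 367. 200. 429.] 0.94
post [223. 252. 254. 320.] 0.79
post [388. 272. 414. 326.] 0.71
post [324. 204. 371. 228.] 0.69
square [340. 157. 368. 195.] 0.69
post [279. 176. 328. 196.] 0.94
post [399. 240. 454. 290.] 0.92
post [344. 436. 410. 480.] 0.72
square [253. 122. 289. 158.] 0.68
post stand [52.4 94.3] 6.8 0.086
post stand [52.4 94.3] 6.8 0.086
square [ 0.4752 -0.3269  0.1365] 0.393
square [ 0.4755 -0.3275  0.1197] 0.193
square [ 0.4733 -0.3272  0.2098] 0.149
```

View pics/s1.png

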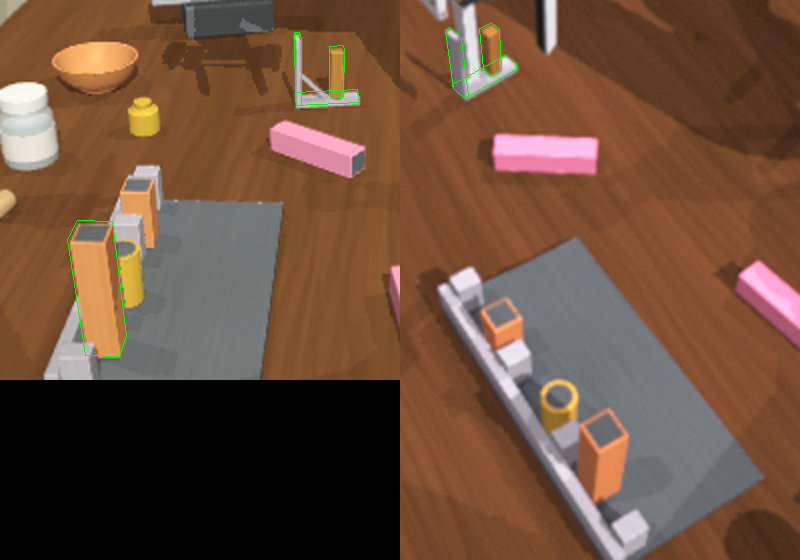

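Call:
{"api": "play_rows", "payload": {"series": "0.07 0 -0.005 0 8; 0.07 -0.005 -0.015 0 8; 0.07 -0.007 -0.02 0 8; 0.07 -0.007 -0.02 0 8; 0.07 -0.007 -0.02 0 8; 0.07 -0.007 -0.02 0 8; 0.07 -0.007 -0.02 0 8; 0.07 -0.007 -0.02 0 8; 0.07 -0.007 -0.02 0 8; 0.07 -0.007 -0.02 0 8; 0.07 -0.005 -0.015 0 8; 0.07 0 -0.005 0 4; 0.07 0 0 0 0"}}

```text
t: 19.7
tcp_pos: [0.4347, -0.3105, 0.2352]
orientation: [[-0.207, 0.976, -0.064], [0.978, 0.209, 0.016], [0.029, -0.059, -0.998]]
ft_force: [-0.1, 0.1, -0.8]
opening: 0.0698
```

```bash
cat > sq.py <<'E'
from h import *
from scipy.optimize import least_squares
SQB=SQ+[np.array([[-6,y,z] for y in(-2,2) for z in(45,52)]+[[x,y,8] for x in(-42,-36) for y in(-2,2)])/1000]
def sqfit(p0,z=0,names=("side","scene","wrist"),only=True):
    ms=[]
    for n in names:
        k=cam(n); D=finder.regions_of(k,"square"); g=proj(k,place(np.array([[-.045,0,.04]]),p0,z))[0]
        D=[d for d in D if d["p"]>.3 and d["box"][0]-15<g[0]<d["box"][2]+15 and d["box"][1]-15<g[1]<d["box"][3]+15]
        if D: ms.append((k,np.array(D[0]["mask"]).astype(np.float32))); print(n,np.round(D[0]["box"]),round(D[0]["p"],2))
    for sub in [ms]+[[m] for m in ms]:
        q,f=fit(sub,SQB,p0,z); print("square",q.round(4),"handle",place(np.array([[-.055,0,0]]),q)[0][:2].round(4),round(f,3))
    return ms
E
python3 - <<'E'
from sq import *
st(); sqfit([.4752,-.327,.17])
E
```

```text
t 19.7 tcp [ 0.4347 -0.3105  0.2352] jaw yaw deg 101.98 z [-0.064  0.016 -0.998] F [-0.1  0.1 -0.8] open 0.0698 in stand mm [-120.9 -426.8  235.2]
side [341. 158. 367. 194.] 0.83
scene [250. 123. 288. 158.] 0.59
wrist [273. 175. 304. 287.] 0.75
square [ 0.4746 -0.3234  0.2213] handle [ 0.4209 -0.3354] 0.468
square [ 0.4751 -0.3231  0.1983] handle [ 0.4212 -0.334 ] 0.209
square [ 0.4727 -0.3279  0.2073] handle [ 0.4188 -0.3392] 0.088
square [ 0.4744 -0.3234  0.2258] handle [ 0.4208 -0.3357] 0.066
```

Call:
{"api": "play_rows", "payload": {"series": "0.06 -0.007 -0.013 -0.01 0; 0.06 -0.007 -0.013 -0.01 0; 0.06 0 0 -0.02 0; 0.06 0 0 -0.02 0; 0.06 0 0 -0.02 0; 0.06 0 0 -0.015 0; 0.06 0 0 -0.005 0; 0.06 0 0 0 0"}}

```text
t: 20.8
tcp_pos: [0.4133, -0.3429, 0.1266]
orientation: [[-0.2, 0.978, -0.067], [0.979, 0.201, 0.017], [0.03, -0.063, -0.998]]
ft_force: [0.2, 0.1, 0.6]
opening: 0.0599
```

```bash
python3 - <<'E'
from sq import *
st(); sqfit([.4744,-.3236,.22],names=("wrist","side"))
E
```

```text
t 20.8 tcp [ 0.4133 -0.3429  0.1266] jaw yaw deg 101.53 z [-0.067  0.017 -0.998] F [0.2 0.1 0.6] open 0.0599 in stand mm [-143.9 -458.   126.6]
wrist [305. 219. 351. 383.] 0.73
side [339. 158. 369. 191.] 0.72
square [ 0.4752 -0.3235  0.2234] handle [ 0.4216 -0.3357] 0.302
square [ 0.4696 -0.3247  0.226 ] handle [ 0.416  -0.3371] 0.138
square [ 0.4749 -0.32    0.2279] handle [ 0.4214 -0.3325] 0.134
```

Call:
{"api": "play_rows", "payload": {"series": "0.06 0.007 0.007 -0.01 0.5; 0.06 0 0 -0.015 0; 0.06 0 0 -0.015 0; 0.06 0 0 -0.015 0; 0.06 0 0 -0.01 0; 0.06 0 0 -0.004 0; 0.06 0 0 0 0"}}

```text
t: 21.7
tcp_pos: [0.4279, -0.336, 0.0605]
orientation: [[-0.214, 0.975, -0.055], [0.977, 0.215, 0.005], [0.017, -0.053, -0.998]]
ft_force: [0.5, -0.1, -0.1]
opening: 0.0598
```

Call:
{"api": "play_rows", "payload": {"series": "0.06 -0.006 0 -0.002 0; 0.06 0 0 0 0; 0.01 0 0 0 0; 0.01 0 0 0 0; 0.01 0 0 0 0; 0.01 0 0 0 0; 0.01 0 0 0 0; 0.01 0 0 0 0; 0.01 0 0 0 0; 0.01 0 0 0 0"}}

```text
t: 22.7
tcp_pos: [0.423, -0.3376, 0.0612]
orientation: [[-0.214, 0.975, -0.052], [0.977, 0.214, 0.002], [0.013, -0.05, -0.999]]
ft_force: [-0.2, -0.1, 0.2]
opening: 0.0157
```

```bash
python3 - <<'E'
from sq import *
st(); sqfit([.4744,-.3236,.22],names=("wrist","side"))
E
```

```text
t 22.7 tcp [ 0.423  -0.3376  0.0612] jaw yaw deg 102.36 z [-0.052  0.002 -0.999] F [-0.2 -0.1  0.2] open 0.0157 in stand mm [-134.  -453.2   61.2]
wrist [293. 218. 353. 472.] 0.76
side [340. 156. 368. 194.] 0.56
square [ 0.4758 -0.3242  0.21  ] handle [ 0.422  -0.3356] 0.72
square [ 0.4746 -0.3253  0.2059] handle [ 0.4208 -0.3365] 0.3
square [ 0.4759 -0.3234  0.1916] handle [ 0.4219 -0.3339] 0.379
```

Call:
{"api": "play_rows", "payload": {"series": "0.01 0 0 0.01 0; 0.01 0 0 0.02 0; 0.01 0 0 0.02 0; 0.01 0 0 0.02 0; 0.01 0 0 0.02 0; 0.01 0 0.01 0.02 0; 0.01 0.005 0.02 0.01 -1; 0.01 0.005 0.03 0 -1; 0.01 0.005 0.03 0 -1; 0.01 0.005 0.03 0 -1; 0.01 0.005 0.03 0 -1; 0.01 0.005 0.03 0 -1; 0.01 0.005 0.03 0 -1; 0.01 0.005 0.03 0 -1; 0.01 0.005 0.02 0 -1; 0.01 0 0.01 0 0; 0.01 0 0 0 0"}}

```text
t: 24.6
tcp_pos: [0.4572, -0.0507, 0.1812]
orientation: [[-0.051, 0.996, -0.067], [0.998, 0.052, 0.025], [0.029, -0.066, -0.997]]
ft_force: [0.2, 0.5, -4.6]
opening: 0.0156
```

```bash
cat > pp.py <<'E'
from h import *
def hsvmask(k,poly_world,grow=14):
    h=cv2.cvtColor(k["image"],cv2.COLOR_RGB2HSV); u=proj(k,poly_world); b=[int(u[:,0].min()-grow),int(u[:,1].min()-grow),int(u[:,0].max()+grow),int(u[:,1].max()+grow)]
    m=((h[...,0]>=6)&(h[...,0]<=14)&(h[...,1]>120)&(h[...,2]>140)).astype(np.uint8); z=np.zeros_like(m); z[b[1]:b[3],b[0]:b[2]]=m[b[1]:b[3],b[0]:b[2]]
    n,l,s,_=cv2.connectedComponentsWithStats(z); i=1+np.argmax(s[1:,4]); z=(l==i).astype(np.uint8)
    c,_=cv2.findContours(z,cv2.RETR_EXTERNAL,cv2.CHAIN_APPROX_NONE); cv2.drawContours(z,c,-1,1,-1)
    return z.astype(np.float32)
Z=[box(-15,15,-15,15,12,132)]
def postup(names=("side","scene"),x=.053,y=.094):
    g=place(np.array([[x,y,0]]),SP)[0]; W=place(Z[0],[g[0],g[1],SP[2]]); ms=[]
    for n in names: k=cam(n); ms.append((k,hsvmask(k,W)))
    for sub in [ms]+[[m] for m in ms]:
        q,f=fit(sub,Z,[g[0],g[1],SP[2]]); d=q[:2]-SP[:2]; c,s=np.cos(SP[2]),np.sin(SP[2])
        print("post stand",np.round([1000*(c*d[0]+s*d[1]),1000*(-s*d[0]+c*d[1])],1),"yaw",np.degrees(q[2]-SP[2]).round(1),round(f,3),[int(m.sum()) for _,m in sub])
    return ms
E
python3 -c "
from pp import *
st(); postup()"
```

```text
t 24.6 tcp [ 0.4572 -0.0507  0.1812] jaw yaw deg 92.9 z [-0.067  0.025 -0.997] F [ 0.2  0.5 -4.6] open 0.0156 in stand mm [ -84.9 -168.5  181.2]
post stand [53.5 90.5] yaw 4.0 0.785 [1260, 607]
post stand [53.2 91.2] yaw 4.6 0.174 [1260]
post stand [52.6 90.2] yaw 5.1 0.611 [607]
```

Call:
{"api": "play_rows", "payload": {"series": "0.01 0.002 0.015 0 0; 0.01 0.004 0.03 0 0; 0.01 0.004 0.03 0 0; 0.01 0.004 0.03 0 0; 0.01 0.004 0.03 0 0; 0.01 0.004 0.03 0 0; 0.01 0.004 0.03 0 0; 0.01 0.004 0.03 0 0; 0.01 0.002 0.015 0 0; 0.01 0 0.005 -0.01 0; 0.01 0 0 -0.015 0; 0.01 0 0 -0.015 0; 0.01 0 0 -0.01 0; 0.01 0 0 0 0"}}

```text
t: 26.1
tcp_pos: [0.4935, 0.1812, 0.1271]
orientation: [[-0.026, 0.997, -0.066], [1.0, 0.027, 0.013], [0.015, -0.066, -0.998]]
ft_force: [-0.4, -0.3, -3.9]
opening: 0.0161
```

```bash
cat > m2.py <<'E'
from sq import *
st(); o=get_obs(); R=np.array(o["orientation"]); p=np.array(o["tcp_pos"]); yw=np.arctan2(R[1,0],R[0,0])-np.pi/2
h=place(np.array([[.053,0,0]]),[p[0],p[1],yw])[0]; d=h[:2]-SP[:2]; c,s=np.cos(SP[2]),np.sin(SP[2])
print("heel est stand",np.round([1000*(c*d[0]+s*d[1]),1000*(-s*d[0]+c*d[1])],1),"yaw rel",round(yw-SP[2],3),"foot z",round(p[2]-.0612,4))
E
python3 - <<'E'
exec(open("m2.py").read())
for n in ("side","wrist"): sqfit([h[0],h[1],yw],p[2]-.0612,names=(n,))
E
```

```text
t 26.1 tcp [0.4935 0.1812 0.1271] jaw yaw deg 91.48 z [-0.066  0.013 -0.998] F [-0.4 -0.3 -3.9] open 0.0161 in stand mm [-36.6  61.2 127.1]
heel est stand [16.4 59.8] yaw rel -0.026 foot z 0.0659
side [262. 232. 313. 287.] 0.61
square [0.5453 0.1869 0.0349] handle [0.4903 0.185 ] 0.286
square [0.5453 0.1869 0.0349] handle [0.4903 0.185 ] 0.286
wrist [289. 216. 351. 473.] 0.94
square [0.5486 0.184  0.0129] handle [0.4936 0.1833] 0.298
square [0.5486 0.184  0.0129] handle [0.4936 0.1833] 0.298
```

Call:
{"api": "play_rows", "payload": {"series": "0.01 0 0.01 0 0.8; 0.01 -0.001 0.011 0 0.7; 0.01 0 0.01 0 0; 0.01 0 0 -0.01 0; 0.01 0 0 -0.015 0; 0.01 0 0 -0.015 0; 0.01 0 0 -0.006 0; 0.01 0 0 0 0"}}

```text
t: 27.1
tcp_pos: [0.4962, 0.2189, 0.0842]
orientation: [[-0.059, 0.997, -0.054], [0.998, 0.06, 0.014], [0.017, -0.053, -0.998]]
ft_force: [-1.0, -0.2, -4.1]
opening: 0.0159
```

```bash
python3 - <<'E'
exec(open("m2.py").read())
for n in ("side","wrist"): sqfit([h[0],h[1],yw],p[2]-.0612,names=(n,))
from pp import *
postup(names=("side",))
a,b,cc=cam("side"),cam("scene"),cam("wrist")
q=[h[0],h[1],yw]; A=crop(a,190,190,160,160,2.4,[(STAND,SP,0,(0,255,0)),(SQ,q,p[2]-.0612,(255,0,255))]); C=crop(cc,140,120,320,360,1.07,[(STAND,SP,0,(0,255,0)),(SQ,q,p[2]-.0612,(255,0,255))])
C=C[:384]; cv2.imwrite("pics/p1.png",np.hstack([A,C]))
E
```

```text
t 27.1 tcp [0.4962 0.2189 0.0842] jaw yaw deg 93.4 z [-0.054  0.014 -0.998] F [-1.  -0.2 -4.1] open 0.0159 in stand mm [-31.9  98.7  84.2]
heel est stand [21.1 99.1] yaw rel 0.007 foot z 0.023
side [257. 272. 309. 319.] 0.62
square [0.5483 0.2271 0.1071] handle [0.4936 0.2212] 0.318
square [0.5483 0.2271 0.1071] handle [0.4936 0.2212] 0.318
wrist [292. 219. 352. 473.] 0.68
square [0.5507 0.2233 0.049 ] handle [0.4957 0.2206] 0.298
square [0.5507 0.2233 0.049 ] handle [0.4957 0.2206] 0.298
post stand [53.2 91.2] yaw 4.6 0.177 [1255]
post stand [53.2 91.2] yaw 4.6 0.177 [1255]
```

View pics/p1.png

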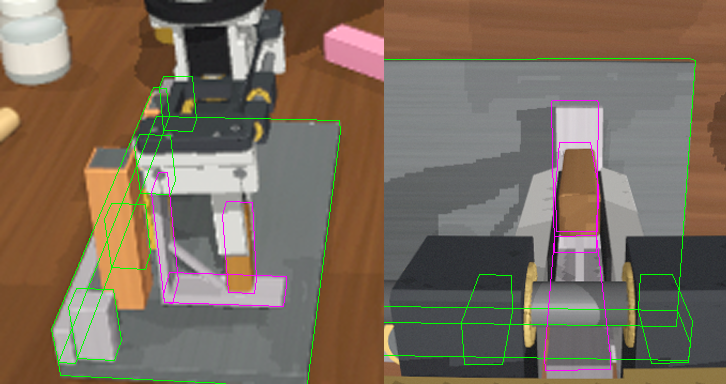

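Call:
{"api": "play_rows", "payload": {"series": "0.01 0 -0.004 -0.003 0; 0.01 0 -0.003 -0.003 0; 0.01 0 0 -0.003 0; 0.01 0 0 -0.002 0; 0.01 0 0 0 0"}}

```text
t: 28.0
tcp_pos: [0.4983, 0.211, 0.0749]
orientation: [[-0.058, 0.997, -0.049], [0.998, 0.059, 0.015], [0.018, -0.048, -0.999]]
ft_force: [0.2, -0.6, -4.5]
opening: 0.0154
```

```bash
python3 m2.py
```

```text
t 28.0 tcp [0.4983 0.211  0.0749] jaw yaw deg 93.33 z [-0.049  0.015 -0.999] F [ 0.2 -0.6 -4.5] open 0.0154 in stand mm [-30.2  90.7  74.9]
heel est stand [22.8 91.1] yaw rel 0.006 foot z 0.0137
```

Call:
{"api": "play_rows", "payload": {"series": "0.01 0 0 -0.002 0; 0.01 0 0 -0.002 0; 0.01 0.003 0 0 0; 0.01 0.003 0 0 0; 0.01 0.003 0 -0.001 0; 0.01 0 0 0 0"}}

```text
t: 28.6
tcp_pos: [0.508, 0.2117, 0.0733]
orientation: [[-0.059, 0.997, -0.05], [0.998, 0.06, 0.015], [0.018, -0.049, -0.999]]
ft_force: [-1.9, -0.5, 0.1]
opening: 0.0163
```

```bash
python3 m2.py
```

```text
t 28.6 tcp [0.508  0.2117 0.0733] jaw yaw deg 93.38 z [-0.05   0.015 -0.999] F [-1.9 -0.5  0.1] open 0.0163 in stand mm [-20.5  90.9  73.3]
heel est stand [32.5 91.3] yaw rel 0.007 foot z 0.0121
```

Call:
{"api": "play_rows", "payload": {"series": "0.01 0.002 0 0 0; 0.01 0.002 0 0 0; 0.01 0.002 0 0 0; 0.01 0.002 0 -0.001 0; 0.01 0.002 0 0 0; 0.01 0.002 0 -0.001 0"}}

```text
t: 29.2
tcp_pos: [0.5121, 0.2121, 0.074]
orientation: [[-0.059, 0.996, -0.071], [0.998, 0.061, 0.014], [0.018, -0.07, -0.997]]
ft_force: [-9.8, -1.4, 12.9]
opening: 0.0158
```

```bash
python3 m2.py
```

```text
t 29.2 tcp [0.5121 0.2121 0.074 ] jaw yaw deg 93.41 z [-0.071  0.014 -0.997] F [-9.8 -1.4 12.9] open 0.0158 in stand mm [-16.4  91.1  74. ]
heel est stand [36.6 91.5] yaw rel 0.007 foot z 0.0128
```

Call:
{"api": "play_rows", "payload": {"series": "0.01 0.002 0 0.001 0; 0.01 0.003 0 0.001 0; 0.01 0.003 0 0 0; 0.01 0.003 0 0 0; 0.01 0.003 0 0 0"}}

```text
t: 29.7
tcp_pos: [0.5204, 0.2122, 0.0749]
orientation: [[-0.06, 0.994, -0.087], [0.998, 0.061, 0.013], [0.018, -0.086, -0.996]]
ft_force: [-11.1, -0.9, 10.3]
opening: 0.016
```

```bash
python3 - <<'E'
exec(open("m2.py").read())
from pp import *
postup(names=("side",))
sqfit([h[0],h[1],yw],.012,names=("side",))
E
```

```text
t 29.7 tcp [0.5204 0.2122 0.0749] jaw yaw deg 93.41 z [-0.087  0.013 -0.996] F [-11.1  -0.9  10.3] open 0.016 in stand mm [-8.1 90.7 74.9]
heel est stand [44.9 91.1] yaw rel 0.008 foot z 0.0137
post stand [64.8 90. ] yaw 18.0 0.478 [871]
post stand [64.8 90. ] yaw 18.0 0.478 [871]
side [243. 271. 296. 318.] 0.93
square [0.5716 0.2195 0.1435] handle [0.5172 0.2116] 0.363
square [0.5716 0.2195 0.1435] handle [0.5172 0.2116] 0.363
```

```bash
cat > pit.py <<'E'
from h import *
def slope(k,A,B,q,z,n=40,rng=5):
    """gradient peak offset (px) perpendicular to model edge A-B (square coords mm)"""
    g=cv2.cvtColor(k["image"],cv2.COLOR_RGB2GRAY).astype(np.float32); T=np.linspace(.04,.96,n); out=[]
    a,b=proj(k,place(np.array([A,B])/1000,q,z)); d=(b-a)/np.linalg.norm(b-a); nn=np.array([-d[1],d[0]])
    off=np.arange(-rng,rng+.01,.1)
    for t in T:
        P=a+t*(b-a)+off[:,None]*nn; v=cv2.remap(g,P[:,0].astype(np.float32)[None],P[:,1].astype(np.float32)[None],cv2.INTER_CUBIC)[0]
        v=cv2.GaussianBlur(v[None],(0,0),5)[0]; dv=np.abs(np.gradient(v)); i=dv[5:-5].argmax()+5; out.append((off[i],dv[i]))
    o=np.array(out); L=np.linalg.norm(b-a); x=T*L; ok=np.ones(n,bool)
    for _ in range(4): c=np.polyfit(x[ok],o[ok,0],1); r=np.abs(o[:,0]-np.polyval(c,x)); ok=r<max(.5,2*np.median(r))
    print("edge",A,B,"len px",L.round(1),"mean off",o[ok,0].mean().round(2),"slope rad",c[0].round(4),"inl",ok.sum(),"med res",np.median(r).round(2))
def run(q,z=.012):
    k=cam("side")
    for A,B in(((-85,12,0),(0,12,0)),((-85,12,8),(-66,12,8)),((-46,8,12),(-46,8,32)),((-64,8,12),(-64,8,32)),((0,12,10),(0,12,60))): slope(k,A,B,q,z)
    print("post edges (stand frame)")
    for A,B in(((42,106,20),(42,106,125)),((72,106,60),(72,106,125))): slope(k,A,B,SP,0,rng=8)
    print("plate edge check"); slope(k,(-80,165,12),(40,165,12),SP,0)
if __name__=="__main__": exec(open("m2.py").read()); run([h[0],h[1],yw])
E
python3 pit.py
```

```text
t 29.85 tcp [0.5205 0.2122 0.0749] jaw yaw deg 93.42 z [-0.086  0.013 -0.996] F [-9.4 -0.3  7.5] open 0.0158 in stand mm [-8.  90.7 74.9]
heel est stand [45.  91.1] yaw rel 0.008 foot z 0.0137
edge (-85, 12, 0) (0, 12, 0) len px 48.6 mean off -0.26 slope rad -0.0263 inl 40 med res 0.1
edge (-85, 12, 8) (-66, 12, 8) len px 11.0 mean off -3.34 slope rad 0.0034 inl 40 med res 0.05
edge (-46, 8, 12) (-46, 8, 32) len px 9.2 mean off 0.77 slope rad 0.0649 inl 39 med res 0.46
edge (-64, 8, 12) (-64, 8, 32) len px 9.2 mean off 1.11 slope rad -0.2195 inl 28 med res 0.22
edge (0, 12, 10) (0, 12, 60) len px 23.5 mean off 3.87 slope rad -0.0175 inl 40 med res 0.05
post edges (stand frame)
edge (42, 106, 20) (42, 106, 125) len px 51.2 mean off 2.53 slope rad -0.0332 inl 29 med res 0.16
edge (72, 106, 60) (72, 106, 125) len px 32.5 mean off -1.58 slope rad -0.0374 inl 38 med res 0.14
plate edge check
edge (-80, 165, 12) (40, 165, 12) len px 73.5 mean off -1.59 slope rad -0.0344 inl 33 med res 1.02
```

Call:
{"api": "play_rows", "payload": {"series": "0.01 -0.004 0 0 0; 0.01 -0.004 0 0 0; 0.01 -0.002 0 -0.002 0; 0.01 0 0 -0.003 0; 0.01 0 0 -0.003 0; 0.01 -0.001 0 -0.003 0; 0.01 0 0 -0.002 0"}}

```text
t: 30.6
tcp_pos: [0.5138, 0.2126, 0.074]
orientation: [[-0.06, 0.995, -0.078], [0.998, 0.062, 0.013], [0.018, -0.077, -0.997]]
ft_force: [-6.5, -1.4, 7.0]
opening: 0.0159
```

```bash
python3 pit.py
```

```text
t 30.6 tcp [0.5138 0.2126 0.074 ] jaw yaw deg 93.46 z [-0.078  0.013 -0.997] F [-6.5 -1.4  7. ] open 0.0159 in stand mm [-14.7  91.5  74. ]
heel est stand [38.3 91.9] yaw rel 0.008 foot z 0.0128
edge (-85, 12, 0) (0, 12, 0) len px 48.7 mean off -0.52 slope rad -0.0267 inl 40 med res 0.04
edge (-85, 12, 8) (-66, 12, 8) len px 11.0 mean off -3.61 slope rad -0.0303 inl 40 med res 0.04
edge (-46, 8, 12) (-46, 8, 32) len px 9.2 mean off 0.69 slope rad 0.1096 inl 32 med res 0.07
edge (-64, 8, 12) (-64, 8, 32) len px 9.2 mean off 1.02 slope rad -0.1813 inl 35 med res 0.52
edge (0, 12, 10) (0, 12, 60) len px 23.6 mean off 0.16 slope rad -0.0163 inl 28 med res 0.12
post edges (stand frame)
edge (42, 106, 20) (42, 106, 125) len px 51.2 mean off 1.58 slope rad -0.1 inl 28 med res 0.77
edge (72, 106, 60) (72, 106, 125) len px 32.5 mean off 0.17 slope rad 0.0074 inl 36 med res 0.16
plate edge check
edge (-80, 165, 12) (40, 165, 12) len px 73.5 mean off -2.23 slope rad -0.0034 inl 40 med res 1.41
```

Call:
{"api": "play_rows", "payload": {"series": "0.01 -0.005 0 0 0; 0.01 -0.005 0 0 0; 0.01 -0.003 0 -0.002 0; 0.01 -0.003 0 -0.004 0; 0.01 -0.002 0 -0.004 0; 0.01 -0.002 0 -0.004 0; 0.01 -0.002 0 -0.004 0; 0.01 0 0 0 0"}}

```text
t: 31.45
tcp_pos: [0.5033, 0.2129, 0.0738]
orientation: [[-0.062, 0.997, -0.051], [0.998, 0.063, 0.013], [0.016, -0.05, -0.999]]
ft_force: [0.4, 0.0, -4.8]
opening: 0.0157
```

```bash
python3 pit.py
```

```text
t 31.45 tcp [0.5033 0.2129 0.0738] jaw yaw deg 93.57 z [-0.051  0.013 -0.999] F [ 0.4  0.  -4.8] open 0.0157 in stand mm [-25.1  92.3  73.8]
heel est stand [27.9 92.9] yaw rel 0.01 foot z 0.0126
edge (-85, 12, 0) (0, 12, 0) len px 48.9 mean off -0.4 slope rad 0.0005 inl 40 med res 0.09
edge (-85, 12, 8) (-66, 12, 8) len px 11.1 mean off -4.0 slope rad -0.0201 inl 40 med res 0.02
edge (-46, 8, 12) (-46, 8, 32) len px 9.2 mean off -0.16 slope rad 0.2028 inl 32 med res 0.16
edge (-64, 8, 12) (-64, 8, 32) len px 9.2 mean off 0.46 slope rad -0.1703 inl 29 med res 0.22
edge (0, 12, 10) (0, 12, 60) len px 23.6 mean off 1.85 slope rad 0.0384 inl 40 med res 1.72
post edges (stand frame)
edge (42, 106, 20) (42, 106, 125) len px 51.2 mean off 1.42 slope rad 0.1564 inl 34 med res 1.32
edge (72, 106, 60) (72, 106, 125) len px 32.5 mean off 0.21 slope rad 0.0077 inl 36 med res 0.16
plate edge check
edge (-80, 165, 12) (40, 165, 12) len px 73.5 mean off -2.14 slope rad -0.0113 inl 40 med res 1.34
```

Call:
{"api": "play_rows", "payload": {"series": "0.01 0.003 0 0 0; 0.01 0.003 0 0 0; 0.01 0.002 0 -0.001 0; 0.01 0.002 0 -0.002 0; 0.01 0.002 0 -0.003 0; 0.01 0.002 0 -0.003 0; 0.01 0.002 0 -0.003 0; 0.01 0.002 0 -0.003 0"}}

```text
t: 32.3
tcp_pos: [0.5074, 0.2134, 0.0726]
orientation: [[-0.065, 0.994, -0.092], [0.998, 0.066, 0.008], [0.014, -0.091, -0.996]]
ft_force: [-12.0, -2.6, 20.4]
opening: 0.0158
```

```bash
python3 pit.py
```

```text
t 32.3 tcp [0.5074 0.2134 0.0726] jaw yaw deg 93.7 z [-0.092  0.008 -0.996] F [-12.   -2.6  20.4] open 0.0158 in stand mm [-21.   92.6  72.6]
heel est stand [32.  93.3] yaw rel 0.013 foot z 0.0114
edge (-85, 12, 0) (0, 12, 0) len px 48.9 mean off -0.64 slope rad -0.006 inl 40 med res 0.08
edge (-85, 12, 8) (-66, 12, 8) len px 11.1 mean off -4.02 slope rad -0.0178 inl 40 med res 0.03
edge (-46, 8, 12) (-46, 8, 32) len px 9.2 mean off 0.94 slope rad 0.1523 inl 36 med res 0.09
edge (-64, 8, 12) (-64, 8, 32) len px 9.2 mean off 1.62 slope rad -0.2653 inl 32 med res 0.42
edge (0, 12, 10) (0, 12, 60) len px 23.6 mean off 2.1 slope rad 0.0406 inl 40 med res 1.5
post edges (stand frame)
edge (42, 106, 20) (42, 106, 125) len px 51.2 mean off 2.81 slope rad -0.1501 inl 32 med res 1.92
edge (72, 106, 60) (72, 106, 125) len px 32.5 mean off 0.21 slope rad 0.0077 inl 36 med res 0.16
plate edge check
edge (-80, 165, 12) (40, 165, 12) len px 73.5 mean off -1.01 slope rad -0.0001 inl 26 med res 0.29
```

Call:
{"api": "play_rows", "payload": {"series": "0.01 0 0 0.001 0; 0.01 0.001 0 0.001 0; 0.01 0.002 0 0 0; 0.01 0.002 0 0 0; 0.01 0.002 0 0 0"}}

```text
t: 32.85
tcp_pos: [0.5125, 0.2134, 0.0731]
orientation: [[-0.064, 0.993, -0.1], [0.998, 0.066, 0.007], [0.014, -0.099, -0.995]]
ft_force: [-8.9, -0.0, 11.1]
opening: 0.016
```

```bash
python3 pit.py | head -3; python3 pit.py | grep "(72"
```

```text
t 32.85 tcp [0.5125 0.2134 0.0731] jaw yaw deg 93.7 z [-0.1    0.007 -0.995] F [-8.9 -0.  11.1] open 0.016 in stand mm [-16.   92.4  73.1]
heel est stand [37. 93.] yaw rel 0.013 foot z 0.0119
edge (-85, 12, 0) (0, 12, 0) len px 48.8 mean off -0.48 slope rad -0.0112 inl 40 med res 0.07
edge (72, 106, 60) (72, 106, 125) len px 32.5 mean off 0.21 slope rad 0.0082 inl 36 med res 0.16
```

Call:
{"api": "play_rows", "payload": {"series": "0.01 0 0 0.002 0; 0.01 0.001 0 0.001 0; 0.01 0.001 0 0.001 0"}}

```text
t: 33.25
tcp_pos: [0.5151, 0.2132, 0.0757]
orientation: [[-0.065, 0.993, -0.099], [0.998, 0.065, 0.007], [0.013, -0.098, -0.995]]
ft_force: [1.0, -0.1, -3.9]
opening: 0.016
```

```bash
python3 pit.py | head -3; python3 pit.py | grep "(72"
```

```text
t 33.25 tcp [0.5151 0.2132 0.0757] jaw yaw deg 93.7 z [-0.099  0.007 -0.995] F [ 1.  -0.1 -3.9] open 0.016 in stand mm [-13.3  92.   75.7]
heel est stand [39.7 92.7] yaw rel 0.013 foot z 0.0145
edge (-85, 12, 0) (0, 12, 0) len px 48.8 mean off 0.66 slope rad -0.0222 inl 40 med res 0.04
edge (72, 106, 60) (72, 106, 125) len px 32.5 mean off 0.21 slope rad 0.0076 inl 36 med res 0.16
```

Call:
{"api": "play_rows", "payload": {"series": "0.01 0.002 0 0 0; 0.01 0.002 0 0 0; 0.01 0.002 0 0 0"}}

```text
t: 33.65
tcp_pos: [0.5212, 0.213, 0.0754]
orientation: [[-0.064, 0.993, -0.1], [0.998, 0.065, 0.007], [0.013, -0.099, -0.995]]
ft_force: [-3.6, -0.2, -0.5]
opening: 0.0158
```

```bash
python3 pit.py | head -3; python3 pit.py | grep "(72"
```

```text
t 33.65 tcp [0.5212 0.213  0.0754] jaw yaw deg 93.68 z [-0.1    0.007 -0.995] F [-3.6 -0.2 -0.5] open 0.0158 in stand mm [-7.2 91.5 75.4]
heel est stand [45.8 92.2] yaw rel 0.012 foot z 0.0142
edge (-85, 12, 0) (0, 12, 0) len px 48.7 mean off 0.46 slope rad -0.0187 inl 40 med res 0.06
edge (72, 106, 60) (72, 106, 125) len px 32.5 mean off -0.89 slope rad -0.0186 inl 37 med res 0.16
```

Call:
{"api": "play_rows", "payload": {"series": "0.01 -0.003 0 0 0; 0.01 -0.001 0 -0.002 0; 0.01 -0.001 0 -0.003 0; 0.01 -0.001 0 -0.003 0; 0.01 -0.001 0 -0.002 0"}}

```text
t: 34.25
tcp_pos: [0.5168, 0.2131, 0.0723]
orientation: [[-0.065, 0.993, -0.094], [0.998, 0.066, 0.006], [0.012, -0.093, -0.996]]
ft_force: [-0.6, -1.0, 2.2]
opening: 0.0156
```

```bash
python3 pit.py | head -3; python3 pit.py | grep "(72"
```

```text
t 34.25 tcp [0.5168 0.2131 0.0723] jaw yaw deg 93.73 z [-0.094  0.006 -0.996] F [-0.6 -1.   2.2] open 0.0156 in stand mm [-11.6  91.9  72.3]
heel est stand [41.4 92.6] yaw rel 0.013 foot z 0.0111
edge (-85, 12, 0) (0, 12, 0) len px 48.8 mean off -0.71 slope rad -0.0044 inl 40 med res 0.11
edge (72, 106, 60) (72, 106, 125) len px 32.5 mean off 0.08 slope rad 0.0011 inl 36 med res 0.13
```

Call:
{"api": "play_rows", "payload": {"series": "0.01 0.002 0 0 0; 0.01 0.002 0 -0.001 0; 0.01 0.002 0 0 0"}}

```text
t: 34.65
tcp_pos: [0.5208, 0.2135, 0.0725]
orientation: [[-0.065, 0.993, -0.099], [0.998, 0.066, 0.006], [0.013, -0.098, -0.995]]
ft_force: [-7.9, -1.2, 5.4]
opening: 0.0156
```

```bash
python3 pit.py | head -3; python3 pit.py | grep "(72"
```

```text
t 34.65 tcp [0.5208 0.2135 0.0725] jaw yaw deg 93.74 z [-0.099  0.006 -0.995] F [-7.9 -1.2  5.4] open 0.0156 in stand mm [-7.7 92.  72.5]
heel est stand [45.3 92.7] yaw rel 0.013 foot z 0.0113
edge (-85, 12, 0) (0, 12, 0) len px 48.7 mean off -0.66 slope rad -0.01 inl 40 med res 0.1
edge (72, 106, 60) (72, 106, 125) len px 32.5 mean off -0.35 slope rad -0.005 inl 36 med res 0.16
```

```bash
python3 - <<'E'
from pit import *
for n in("side","scene"):
    k=cam(n); print(n, "post centre px",proj(k,place(np.array([[.058,.091,.132]]),SP))[0])
    for y in(91,):
        for A,B in(((43,y+15,132),(73,y+15,132)),((43,y+15,131),(43,y-15,131)),((73,y+15,132),(73,y-15,132)),((43,y-15,132),(73,y-15,132)),((73,y+15,60),(73,y+15,125)),((43,y+15,100),(43,y+15,130))): slope(k,A,B,SP,0,rng=5)
    for d in finder.regions_of(k,"post"):
        print(np.round(d["box"]),round(d["p"],2))
E
```

```text
side post centre px [232.63849775 255.40819296]
edge (43, 106, 132) (73, 106, 132) len px 18.3 mean off 0.49 slope rad 0.0453 inl 38 med res 0.21
edge (43, 106, 131) (43, 76, 131) len px 10.8 mean off 0.72 slope rad -0.7659 inl 36 med res 1.68
edge (73, 106, 132) (73, 76, 132) len px 11.0 mean off -0.16 slope rad -0.003 inl 40 med res 0.06
edge (43, 76, 132) (73, 76, 132) len px 17.7 mean off -1.14 slope rad 0.135 inl 29 med res 0.77
edge (73, 106, 60) (73, 106, 125) len px 32.6 mean off 0.23 slope rad -0.0004 inl 36 med res 0.17
edge (43, 106, 100) (43, 106, 130) len px 15.5 mean off 0.36 slope rad 0.1156 inl 32 med res 0.96
[222. 247. 248. 321.] 0.92
[386. 270. 413. 326.] 0.87
[324. 203. 371. 226.] 0.73
[177. 367. 203. 430.] 0.69
scene post centre px [328.98187273 326.04067617]
edge (43, 106, 132) (73, 106, 132) len px 17.9 mean off 2.82 slope rad -0.0106 inl 33 med res 0.09
edge (43, 106, 131) (43, 76, 131) len px 17.4 mean off -0.56 slope rad 0.0575 inl 38 med res 0.68
edge (73, 106, 132) (73, 76, 132) len px 17.6 mean off -0.63 slope rad -0.018 inl 32 med res 0.09
edge (43, 76, 132) (73, 76, 132) len px 17.6 mean off 1.17 slope rad 0.0065 inl 33 med res 0.09
edge (73, 106, 60) (73, 106, 125) len px 15.3 mean off -0.71 slope rad 0.0021 inl 38 med res 0.08
edge (43, 106, 100) (43, 106, 130) len px 7.6 mean off 0.47 slope rad -0.8392 inl 40 med res 2.79
[316. 314. 344. 362.] 0.91
[346. 433. 415. 480.] 0.79
[402. 244. 454. 290.] 0.73
[278. 177. 315. 196.] 0.64
```

Call:
{"api": "play_rows", "payload": {"series": "0.01 0.003 0 -0.001 0; 0.01 0.004 0 -0.001 0"}}

```text
t: 35.15
tcp_pos: [0.5217, 0.2136, 0.0731]
orientation: [[-0.066, 0.991, -0.114], [0.998, 0.067, 0.005], [0.012, -0.113, -0.993]]
ft_force: [-13.7, -2.2, 16.9]
opening: 0.0159
```

```bash
python3 pit.py | grep -E "^t|heel|12, 0|\(72"; python3 pit.py | grep -E "^t|12, 0|\(72"
```

```text
t 35.15 tcp [0.5217 0.2136 0.0731] jaw yaw deg 93.79 z [-0.114  0.005 -0.993] F [-13.7  -2.2  16.9] open 0.0159 in stand mm [-6.8 92.  73.1]
heel est stand [46.2 92.8] yaw rel 0.014 foot z 0.0119
edge (-85, 12, 0) (0, 12, 0) len px 48.7 mean off -0.46 slope rad -0.0231 inl 40 med res 0.04
edge (72, 106, 60) (72, 106, 125) len px 32.5 mean off -1.06 slope rad -0.0218 inl 37 med res 0.13
t 35.2 tcp [0.5217 0.2136 0.0731] jaw yaw deg 93.78 z [-0.115  0.005 -0.993] F [-12.7  -1.1  14.5] open 0.0159 in stand mm [-6.7 92.  73.1]
edge (-85, 12, 0) (0, 12, 0) len px 48.7 mean off -0.46 slope rad -0.0234 inl 40 med res 0.04
edge (72, 106, 60) (72, 106, 125) len px 32.5 mean off -1.13 slope rad -0.02 inl 37 med res 0.16
```

Call:
{"api": "play_rows", "payload": {"series": "0.01 0.001 0 -0.003 0; 0.01 0.002 0 -0.002 0"}}

```text
t: 35.45
tcp_pos: [0.5217, 0.2137, 0.0726]
orientation: [[-0.067, 0.99, -0.122], [0.998, 0.068, 0.003], [0.011, -0.122, -0.993]]
ft_force: [-10.0, -0.9, 13.3]
opening: 0.0158
```

```bash
python3 pit.py | grep -E "^t|heel|12, 0|\(72"; python3 pit.py | grep -E "^t|12, 0|\(72"
```

```text
t 35.45 tcp [0.5217 0.2137 0.0726] jaw yaw deg 93.84 z [-0.122  0.003 -0.993] F [-10.   -0.9  13.3] open 0.0158 in stand mm [-6.7 92.1 72.6]
heel est stand [46.2 92.9] yaw rel 0.015 foot z 0.0114
edge (-85, 12, 0) (0, 12, 0) len px 48.7 mean off -0.49 slope rad -0.0177 inl 40 med res 0.08
edge (72, 106, 60) (72, 106, 125) len px 32.5 mean off -0.8 slope rad -0.0196 inl 36 med res 0.15
t 35.5 tcp [0.5217 0.2137 0.0726] jaw yaw deg 93.83 z [-0.123  0.003 -0.992] F [-10.4  -1.8  15. ] open 0.0161 in stand mm [-6.7 92.1 72.6]
edge (-85, 12, 0) (0, 12, 0) len px 48.7 mean off -0.49 slope rad -0.0174 inl 40 med res 0.08
edge (72, 106, 60) (72, 106, 125) len px 32.5 mean off -0.81 slope rad -0.0179 inl 37 med res 0.16
```

Call:
{"api": "play_rows", "payload": {"series": "0.01 -0.003 0 -0.001 0; 0.01 -0.002 0 -0.003 0; 0.01 -0.002 0 -0.004 0; 0.01 -0.001 0 -0.004 0; 0.01 0 0 0 0"}}

```text
t: 36.05
tcp_pos: [0.5198, 0.214, 0.0725]
orientation: [[-0.068, 0.991, -0.111], [0.998, 0.069, 0.003], [0.011, -0.11, -0.994]]
ft_force: [-0.4, -0.1, -4.0]
opening: 0.0162
```

```bash
python3 pit.py | grep -E "^t|heel|12, 0|\(72"
```

```text
t 36.05 tcp [0.5198 0.214  0.0725] jaw yaw deg 93.91 z [-0.111  0.003 -0.994] F [-0.4 -0.1 -4. ] open 0.0162 in stand mm [-8.6 92.6 72.5]
heel est stand [44.4 93.5] yaw rel 0.016 foot z 0.0113
edge (-85, 12, 0) (0, 12, 0) len px 48.8 mean off -0.48 slope rad -0.0012 inl 40 med res 0.1
edge (72, 106, 60) (72, 106, 125) len px 32.5 mean off -0.01 slope rad 0.0044 inl 36 med res 0.16
```

Call:
{"api": "play_rows", "payload": {"series": "0.01 0.003 0 0 0; 0.01 0.003 0 0 0"}}

```text
t: 36.3
tcp_pos: [0.5212, 0.2143, 0.0721]
orientation: [[-0.068, 0.99, -0.123], [0.998, 0.069, 0.003], [0.011, -0.122, -0.992]]
ft_force: [-10.1, -0.8, 13.0]
opening: 0.016
```

```bash
python3 pit.py | grep -E "^t|heel|12, 0|\(72"; python3 pit.py | grep -E "^t|12, 0|\(72"
```

```text
t 36.3 tcp [0.5212 0.2143 0.0721] jaw yaw deg 93.91 z [-0.123  0.003 -0.992] F [-10.1  -0.8  13. ] open 0.016 in stand mm [-7.2 92.8 72.1]
heel est stand [45.8 93.7] yaw rel 0.016 foot z 0.0109
edge (-85, 12, 0) (0, 12, 0) len px 48.8 mean off -0.65 slope rad -0.0026 inl 40 med res 0.08
edge (72, 106, 60) (72, 106, 125) len px 32.5 mean off -0.33 slope rad -0.0038 inl 36 med res 0.16
t 36.35 tcp [0.5213 0.2143 0.0722] jaw yaw deg 93.9 z [-0.123  0.003 -0.992] F [-8.7 -1.   9. ] open 0.0161 in stand mm [-7.1 92.8 72.2]
edge (-85, 12, 0) (0, 12, 0) len px 48.8 mean off -0.63 slope rad -0.0033 inl 40 med res 0.07
edge (72, 106, 60) (72, 106, 125) len px 32.5 mean off -0.42 slope rad -0.0057 inl 36 med res 0.15
```

Call:
{"api": "play_rows", "payload": {"series": "0.01 0.003 0 0.001 0"}}

```text
t: 36.5
tcp_pos: [0.5217, 0.2143, 0.0726]
orientation: [[-0.068, 0.989, -0.129], [0.998, 0.069, 0.002], [0.011, -0.129, -0.992]]
ft_force: [-4.9, 0.8, 2.5]
opening: 0.0157
```

```bash
python3 pit.py | grep -E "^t|heel|12, 0|\(72"; python3 pit.py | grep -E "^t|12, 0|\(72"
```

```text
t 36.5 tcp [0.5217 0.2143 0.0726] jaw yaw deg 93.91 z [-0.129  0.002 -0.992] F [-4.9  0.8  2.5] open 0.0157 in stand mm [-6.7 92.8 72.6]
heel est stand [46.3 93.6] yaw rel 0.016 foot z 0.0114
edge (-85, 12, 0) (0, 12, 0) len px 48.8 mean off -0.47 slope rad -0.0112 inl 40 med res 0.08
edge (72, 106, 60) (72, 106, 125) len px 32.5 mean off -0.74 slope rad -0.0176 inl 36 med res 0.15
t 36.55 tcp [0.5218 0.2143 0.0725] jaw yaw deg 93.9 z [-0.13   0.002 -0.992] F [-7.3 -1.   5.4] open 0.0156 in stand mm [-6.6 92.7 72.5]
edge (-85, 12, 0) (0, 12, 0) len px 48.8 mean off -0.48 slope rad -0.0109 inl 40 med res 0.09
edge (72, 106, 60) (72, 106, 125) len px 32.5 mean off -0.83 slope rad -0.0144 inl 37 med res 0.16
```

Call:
{"api": "play_rows", "payload": {"series": "0.01 -0.003 0 -0.001 0; 0.01 -0.002 0 -0.003 0; 0.01 -0.001 0 -0.004 0; 0.01 0 0 0 0; 0.01 0.003 0 0 0; 0.01 0.005 0 0.0015 0"}}

```text
t: 37.2
tcp_pos: [0.5219, 0.2146, 0.0725]
orientation: [[-0.069, 0.988, -0.138], [0.998, 0.069, 0.001], [0.01, -0.138, -0.99]]
ft_force: [-13.5, 0.3, 6.2]
opening: 0.0157
```

```bash
for i in 1 2 3; do python3 pit.py | grep -E "^t|heel|12, 0|\(72"; done
```

```text
t 37.2 tcp [0.5219 0.2146 0.0725] jaw yaw deg 93.94 z [-0.138  0.001 -0.99 ] F [-13.5   0.3   6.2] open 0.0157 in stand mm [-6.5 93.1 72.5]
heel est stand [46.5 94. ] yaw rel 0.017 foot z 0.0113
edge (-85, 12, 0) (0, 12, 0) len px 48.8 mean off -0.49 slope rad -0.0064 inl 40 med res 0.07
edge (72, 106, 60) (72, 106, 125) len px 32.5 mean off -0.94 slope rad -0.0105 inl 37 med res 0.15
t 37.25 tcp [0.5219 0.2147 0.0725] jaw yaw deg 93.93 z [-0.139  0.001 -0.99 ] F [-11.2  -0.2   7.3] open 0.0159 in stand mm [-6.5 93.2 72.5]
heel est stand [46.5 94.1] yaw rel 0.017 foot z 0.0113
edge (-85, 12, 0) (0, 12, 0) len px 48.8 mean off -0.51 slope rad -0.0061 inl 40 med res 0.08
edge (72, 106, 60) (72, 106, 125) len px 32.5 mean off -0.96 slope rad -0.0108 inl 37 med res 0.16
t 37.3 tcp [0.5219 0.2147 0.0724] jaw yaw deg 93.94 z [-0.139  0.001 -0.99 ] F [-11.6   0.    8.3] open 0.0158 in stand mm [-6.5 93.1 72.4]
heel est stand [46.5 94. ] yaw rel 0.017 foot z 0.0112
edge (-85, 12, 0) (0, 12, 0) len px 48.8 mean off -0.55 slope rad -0.0055 inl 40 med res 0.06
edge (72, 106, 60) (72, 106, 125) len px 32.5 mean off -0.94 slope rad -0.0128 inl 37 med res 0.16
```

```bash
python3 -c "
from h import *
st(); robot.job_done(); st()"
```

```text
t 37.35 tcp [0.5219 0.2147 0.0724] jaw yaw deg 93.94 z [-0.138  0.001 -0.99 ] F [-10.5   0.7   8. ] open 0.0157 in stand mm [-6.5 93.1 72.4]
the job is handed in; nothing more can be done
the job is handed in; nothing more can be done
```

I stood the copper leg upright in the +y bay (bay2) and let it go. I then pressed the set-up square against its front and handed the job in at 37.4 s, still gripping and pressing. No verdict came back.

**Last checks before handing in:**
- **Forces:** the wrist read about 11 N against the forward push and 8 N upward. Allowing for friction under the foot, I estimate 5 N or more on the leg and about 11 N on the plate.
- **Square:** it stood about 0.006 rad off upright and about 0.017 rad off square to the fence. Its face was about 3 mm off the leg's middle.
- **Leg:** it leaned back about 0.02 rad, inside the 0.05 limit. The edges of a leg drawn flush to the fence lay within about 1 px in the side view.

**What went wrong or disagreed:**
- **First approach:** it moved too fast and drifted, so the first closing pushed the leg about 8° round. I regripped it more slowly.
- **Uprighting:** the leg jammed leaning against the rib. I pulled it clear and let it drop upright.
- **Tool tilt:** the tool ended tilted about 0.14 rad. The handle slipped in the pads, which kept the foot flat.
- **Heel position:** worked out from the arm's pose it came to 46.5 mm, against about 43 mm if the leg is flush. Both are inside the 39.5–47.5 mm range. I trusted the flush value because the push kept stopping at the same point.
- **Neighbours:** I did not measure them again at the end. They looked in place in the last pictures I viewed, before the final push, and nothing was driven near them after that.

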